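# Seat the loose crank by feel and wind up the jeweller's stage

### The job

Raise the little aluminium stage with its loose crank: stand the crank's socket in the blue drive tower, feel gently for the hidden hex inside until the socket drops fully home, then wind anticlockwise (seen from above) until the stage is fully up and you feel the stop. Do not force the drive, before it seats or at the stop, do not touch or jog the stage by hand or upset the dish on it, leave the other things on the bench alone, and leave the crank seated upright in the tower, let go.

Things in the scene. Friction and masses are not known exactly. Their poses are not given: they have to be found in the camera images.
- crank_grip (a point): Loose steel crank, 0.28 kg, standing on its socket. Point: centre of its red square grip block (22 x 22 mm, 40 mm tall, on the socket axis), 70 mm above the socket's lower face. z up the axis, x along the arm to the black knob; block faces square to x, y. Below the block: flat arm (18 mm wide, 40 to 50 mm above the lower face), then the round socket (41 mm outer diameter, 40 mm long).
- crank_foot (a point): Centre of the lower face of the crank's socket; axes as crank_grip. In this face is a hexagonal hole, 29.2 mm across flats, 16 mm deep, that fits the hidden hex with 1.5 mm of play; its corners lie at 0, 60, 120 ... degrees from x.
- crank_knob (a point): Centre of the crank's black knob: an upright round sleeve, 18 mm diameter, 40 mm tall, spinning freely on its pin (its own x and y mean nothing), 56 mm from the socket axis along the arm, 52 to 92 mm above the socket's lower face (this point 72 mm). Clear space between knob and red block: 36 mm.
- riser: Grey base plate (100 x 230 x 14 mm, fixed to the bench) carrying the blue round drive tower and the lifting stage. Origin on the bench under the tower axis; z up, y towards the stage, whose centre is 125 mm from that axis. Highest parts: tower mouth 66 mm, rim of the dish on the raised stage 80 mm.
- drive_mouth (a point): Centre of the tower's open mouth, 66 mm up; bore 54 mm, outside 66 mm. The hidden hex (27.7 mm across flats, chamfered) stands on the axis, its top 16 mm below the mouth; its turn is unknown and varies. The crank enters six ways, 60 degrees apart, within about 6 degrees; feel with under 20 N. Unaligned, its lower face rests 16 mm below the mouth; home, 32 mm. Axes as riser.
- stage: Aluminium stage, 90 x 90 mm; origin at the centre of its top: 38 to 47 mm above the bench at the start, 66 mm fully up. It slides straight up as the drive turns. The drive turns anticlockwise only, to a hard stop about 2.3 to 3.5 rad from its start. Turning takes 2 to 5 N at the knob, over 12 N strains it; it stays where left. Axes as riser.
- dish: White ceramic ring dish, 64 mm wide and 14 mm high, with a ring in it, standing loose on the middle of the stage and going up with it. Origin under its centre.
- cutters: Blue-handled cutting pliers, 135 mm long, 12 mm high, lying on the bench; not to be disturbed. Origin at the pivot, nose along x.
- nose_pliers: Olive-handled long-nose pliers, 160 mm long, 12 mm high, lying on the bench; not to be disturbed. Origin at the pivot, nose along x.
- burnisher: Wooden-handled burnishing tool, 150 mm long, 26 mm high, lying on the bench; not to be disturbed. Origin under its middle, tip along x.
- jar_a: Amber glass jar with a metal lid, 44 mm wide, 50 mm high; not to be disturbed. Origin under its centre.
- jar_b: Green glass jar with a metal lid, 44 mm wide, 50 mm high; not to be disturbed. Origin under its centre.
- mandrel: Dark wooden ring mandrel: a cone on a 60 mm round foot, 130 mm high, standing; not to be disturbed. Origin under its centre.

How it is judged:
By the outcome, as a careful person would: the job done as asked, in the order asked, and still so for the second after the job is handed in, with the robot touching nothing.
It also fails if it takes over 72 s, if anything falls off the work surface, if the arm or the gripper's body presses on something with over 40 N, if the wrist force passes 120 N, or if a joint passes its speed limit or range.

### The arm

A 6-joint arm with a two-finger parallel gripper is mounted at the origin on the work surface. World frame = base frame: x ahead of the robot, y to its left, z up, the work surface at z = 0. Lengths are in m, angles in rad, forces in N, time in s.
With the tool pointing down it reaches from about 0.275 to 0.725 m from the base axis. Payload 15.9 kg.
Tool frame: the origin (TCP) lies on the centre line of the jaws, within the pads' length; the fingertips stand 11 mm ahead of it and the grasp point (between the pads) lies 8 mm behind it (arm.tip_extent is the distance from the TCP to the fingertips, in m); z points along the fingers, y is the direction in which the jaws open and shut (so a half turn about z gives the same grasp; the last joint's range is limited). The gripper opens to 85 mm and grips with 20 to 120 N. Pads are 22 mm wide; open, the fingers measure 114 mm over their backs; the gripper's body (76 mm by 85 mm) begins 54 mm behind the grasp point. The pads swing forward as they close: fully open they stand 13 mm farther back than shut.
Start: joints at [-1.182, 0.213, -0.034, 1.323, 0, 1.571], TCP at [0.19, -0.463, 0.242] pointing down, gripper open.
Joint ranges: [-2.98, 2.98], [-0.74, 1.72], [-1.14, 1.35], [-2.1, 2.04], [-1.57, 1.44], [-3.14, 3.14]. Speed limits (rad/s): [1.89, 1.89, 2.39, 2.57, 3.14, 3.14].

### API

Orientations are given as a unit quaternion [w, x, y, z].
In Python, from cell import telemetry, optics, arm gives the robot as it stands.
- The arm moves only by the tool jog_arm, never from a script. Its argument "targets" is a list of rows, each an object with "translation": the shift along the tool's x, y, z in m, a list of three; "turn": the turn about the tool's z in rad; "claw": the gripper's target within -1 to 1 (fully open at 1, half-way at 0, shut at -1). In form: [{"translation": [tx, ty, tz], "turn": turn, "claw": claw}, ...]. A call has 1 to 20 rows; each row shifts and turns the commanded pose from where the row before left it, along the tool's axes as they then stand; what a row does not reach is not made up. A row lasts 1/10 s, in which the tool goes at most 50 mm and 8.59 degrees, less where a joint would pass 70% of its speed; a pose out of reach is approached as far as the arm can. A call with a gripper value outside its range is refused whole. The fingers move at their own pace and stop on an object; the grip force is fixed at half the most. Time passes only in rows, so rows that do not move let the fingers close. It gives the time, the measured TCP pose, the force and the opening at its end, in the units of the state.
- telemetry.sense(): the state, without advancing time (a new reading comes with each control period).
- optics.get_image(name): name is "scene" or "top" or "wrist"; returns a dict with "color" (384x512x3 uint8, red, green, blue), "fx", "fy", "cx", "cy" (pixels), "dist_coeffs" ([k1, k2, p1, p2, k3] as OpenCV has them; the pictures are not rectified), "R" (3x3) and "t" (3): a world point X has camera coordinates R X + t; the wrist camera has in their place "hand_eye" (4x4, takes a point from camera to tool coordinates, whose origin is the TCP and whose axes are the flange's). Camera axes: x right, y down, z forward; pixel columns grow to the right and rows downward; lengths in m; the calibration is good to about 2 mm. A picture is of the moment at which its call begins: read the wrist's pose just before it. There is no depth.
- arm.job_done(): hands the job in, once; it reports no verdict.
The state is a dict: "time_s": time; "qpos": joint angles; "joint_velocities": joint speeds; "tau": joint torques, N m; "tool_pos": TCP position; "eef_rot": TCP orientation; "force": force on the tool from outside, world axes, zero at the start; "torque": the same for the moment, N m; "gripper_width": finger opening in m.
Only numpy, scipy, OpenCV 4.12 (cv2) and the standard library are available. Lean on these libraries where they do the work, as an engineer would, in place of code of your own. Each camera call takes 0.05 s, during which the arm holds its last target.

## Working session

There is one attempt and no reset: what is moved stays moved. The work goes in short steps, Python scripts to look and compute and a tool call to move; the robot and the scene stay as the last step left them, time stands still between calls to the robot, and variables do not carry over. Pictures are saved under pics/ and viewed, and the job is handed in when it is done.

Besides the shell and the picture viewer there is one more tool, called after "Call:" as name(argument=value, ...) on one line, values as JSON. jog_arm: Moves the arm, as the interface text tells. Its arguments: {"type":"object","properties":{"targets":{"type":"array"}},"required":["targets"]}

```bash
ls; mkdir -p pics; cat > h.py <<'E'
import numpy as np, cv2
from cell import telemetry, optics, arm
def snap(n,fn):
    s=telemetry.sense(); d=optics.get_image(n); cv2.imwrite('pics/'+fn,d['color'][:,:,::-1]); 
    np.save('pics/'+fn[:-4]+'.npy',dict(d=d,s=s),allow_pickle=True); return d,s
E
python3 - <<'E'
from h import *
s=telemetry.sense();print(s, arm.tip_extent)
for n in ['scene','top','wrist']:
    d,_=snap(n,n+'0.png'); print(n,d['fx'],d['fy'],d['cx'],d['cy'],d['dist_coeffs'],d.get('R'),d.get('t'),d.get('hand_eye'))
E
```

```text
pics
{'time_s': 0.0, 'qpos': array([-1.18201448e+00,  2.13357209e-01, -3.50348059e-02,  1.32348833e+00,
       -2.46697435e-05,  1.57077966e+00]), 'joint_velocities': array([-1.22176005e-04,  2.26652670e-03,  5.04746734e-04,  1.51201460e-03,
       -1.66380658e-03,  8.82043993e-05]), 'tau': array([ 3.08770541e-03, -6.86154413e+01,  4.87120628e+01,  1.74353085e-02,
        2.23990878e-04, -5.29348000e-06]), 'tool_pos': array([ 0.18940533, -0.46239946,  0.24182526]), 'eef_rot': array([-5.29419965e-04,  9.81163751e-01,  1.93177120e-01, -1.16797687e-04]), 'force': array([-0.88845421,  0.50502598,  0.64422325]), 'torque': array([-0.00151375,  0.01016093, -0.02517348]), 'gripper_width': 0.08565707167356706} 0.011
scene 466.1452607379399 466.1452607379399 258.43604720886503 191.22709320386397 [-0.19699258  0.          0.          0.          0.        ] [[-0.67672567  0.73604284  0.01683162]
 [ 0.40987236  0.39563543 -0.82187423]
 [-0.61159383 -0.54928458 -0.56942027]] [ 0.43375135 -0.14449034  1.64387428] None
top 350.57909856208136 350.57909856208136 255.54564213427648 195.8841366147424 [-0.08405037  0.          0.          0.          0.        ] [[ 0.01061231 -0.99918367  0.03897902]
 [-0.99148394 -0.01557442 -0.12929434]
 [ 0.12979586 -0.03727496 -0.99083985]] [-0.11141341  0.56124771  0.89154709] None
wrist 312.65589989259047 312.65589989259047 258.8191010587814 191.3344134426667 [-0.08328065  0.          0.          0.          0.        ] None None [[ 4.07684685e-04 -9.46836636e-01 -3.21714499e-01  8.32718228e-02]
 [ 9.99999881e-01  4.71726587e-04 -1.21111665e-04 -6.96839290e-04]
 [ 2.66434244e-04 -3.21714412e-01  9.46836716e-01 -1.31252243e-01]
 [ 0.00000000e+00  0.00000000e+00  0.00000000e+00  1.00000000e+00]]
```

View pics/scene0.png

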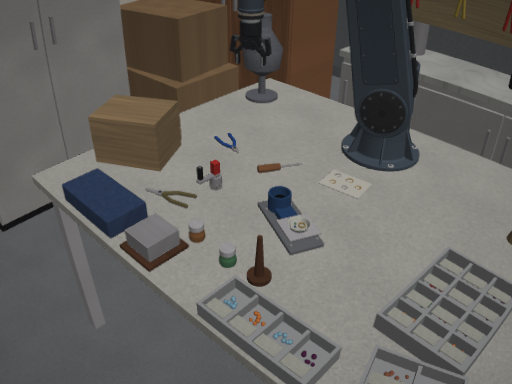

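View pics/top0.png

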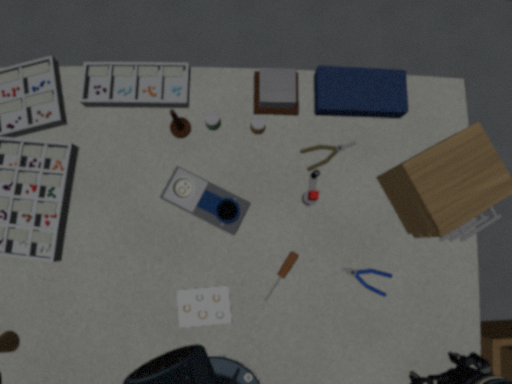

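View pics/wrist0.png

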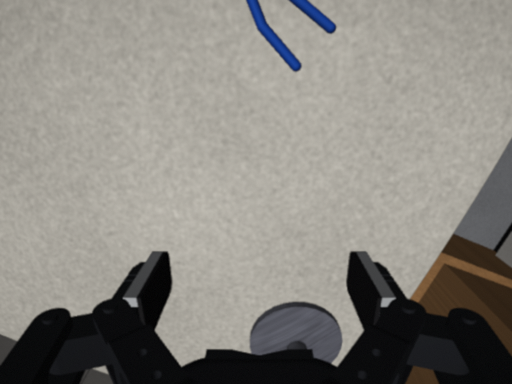

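The scene view shows the red block at (214,167), knob (200,173), tower mouth (280,195) and dish (299,225). The top view shows red at (313,195), knob (314,174), mouth (228,209) and dish (183,187). Next I'll measure them.

```bash
cat >> h.py <<'E'
from scipy.spatial.transform import Rotation as Rn
def cam(d,s):
    if d.get('R') is not None:
        R=np.array(d['R']);t=np.array(d['t']); return R.T, -R.T@t
    q=s['eef_rot']; Rt=Rn.from_quat([q[1],q[2],q[3],q[0]]).as_matrix(); H=np.array(d['hand_eye'])
    return Rt@H[:3,:3], Rt@H[:3,3]+s['tool_pos']
def ray(d,s,uv):
    K=np.array([[d['fx'],0,d['cx']],[0,d['fy'],d['cy']],[0,0,1]])
    p=cv2.undistortPoints(np.array([[uv]],float),K,np.array(d['dist_coeffs']))[0,0]
    R,c=cam(d,s); v=R@np.array([p[0],p[1],1]); return c,v/np.linalg.norm(v)
def onplane(d,s,uv,z):
    c,v=ray(d,s,uv); return c+v*(z-c[2])/v[2]
def tri(rs):
    A=0;b=0
    for c,v in rs:
        P=np.eye(3)-np.outer(v,v);A=A+P;b=b+P@c
    x=np.linalg.solve(A,b); return x,[np.linalg.norm((np.eye(3)-np.outer(v,v))@(x-c)) for c,v in rs]
def load(fn):
    o=np.load('pics/'+fn+'.npy',allow_pickle=True).item(); return o['d'],o['s']
def proj(d,s,X):
    R,c=cam(d,s); K=np.array([[d['fx'],0,d['cx']],[0,d['fy'],d['cy']],[0,0,1]])
    p=R.T@(np.array(X)-c); return cv2.projectPoints(p[None],np.zeros(3),np.zeros(3),K,np.array(d['dist_coeffs']))[0][0,0]
E
python3 - <<'E'
from h import *
for n in ['top0','scene0']:
    d,s=load(n); im=d['color']; h=cv2.cvtColor(im,cv2.COLOR_RGB2HSV)
    m=((h[...,0]<8)|(h[...,0]>172))&(h[...,1]>170)&(h[...,2]>90)
    nn,l,st,c=cv2.connectedComponentsWithStats(m.astype(np.uint8))
    print(n,[(st[i],c[i].round(1)) for i in range(1,nn) if st[i][4]>15])
    x0,y0=(150,150) if n=='top0' else (180,140)
    crop=im[y0:y0+110,x0:x0+190] 
    cv2.imwrite(f'pics/{n}c.png',cv2.resize(crop[:,:,::-1],None,fx=4,fy=4,interpolation=cv2.INTER_CUBIC))
d,s=load('top0')
for nm,uv,z in [('red',(313,195),.09),('knob',(314.5,174),.092),('mouth',(228,209),.066),('dish',(183,187),.05)]: print(nm,onplane(d,s,uv,z).round(4))
E
```

```text
top0 [(array([310, 191,   8,   8,  53], dtype=int32), array([313.5, 194.7]))]
scene0 [(array([211, 160,   9,  14,  81], dtype=int32), array([215.9, 166.3]))]
red [ 0.5605 -0.2474  0.09  ]
knob [ 0.6142 -0.2515  0.092 ]
mouth [ 0.5242 -0.0329  0.066 ]
dish [0.5816 0.0867 0.05  ]
```

View pics/top0c.png

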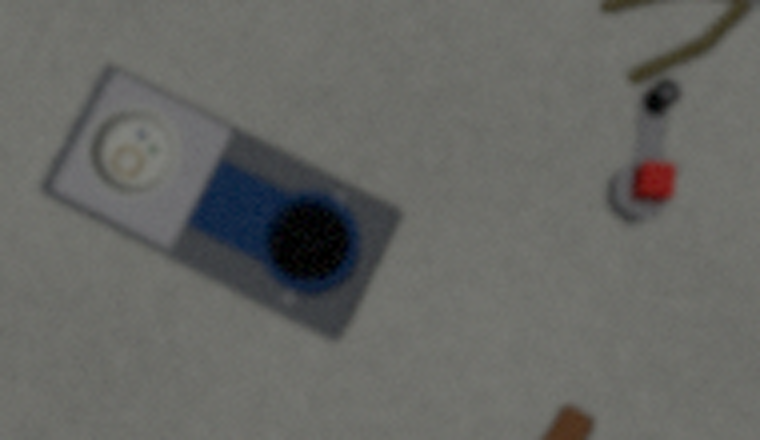

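View pics/scene0c.png

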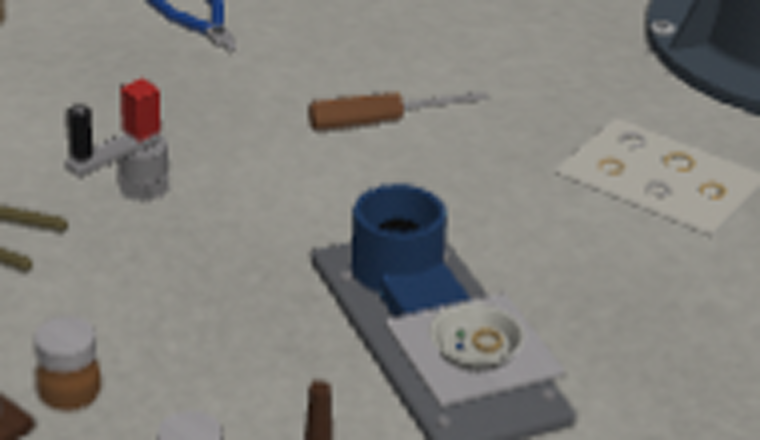

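Call:
jog_arm(targets=[{"translation": [0.0295, -0.0169, 0], "turn": 0, "claw": 1}, {"translation": [0.0295, -0.0169, 0], "turn": 0, "claw": 1}, {"translation": [0.0295, -0.0169, 0], "turn": 0, "claw": 1}, {"translation": [0.0295, -0.0169, 0], "turn": 0, "claw": 1}, {"translation": [0.0295, -0.0169, 0], "turn": 0, "claw": 1}, {"translation": [0.0295, -0.0169, 0], "turn": 0, "claw": 1}, {"translation": [0.0295, -0.0169, 0], "turn": 0, "claw": 1}, {"translation": [0.0295, -0.0169, 0], "turn": 0, "claw": 1}, {"translation": [0.0295, -0.0169, 0], "turn": 0, "claw": 1}, {"translation": [0.0295, -0.0169, 0], "turn": 0, "claw": 1}, {"translation": [0.0295, -0.0169, 0], "turn": 0, "claw": 1}, {"translation": [0.0295, -0.0169, 0], "turn": 0, "claw": 1}, {"translation": [0.0295, -0.0169, 0], "turn": 0, "claw": 1}, {"translation": [0.0295, -0.0169, 0], "turn": 0, "claw": 1}, {"translation": [0.0295, -0.0169, 0], "turn": 0, "claw": 1}, {"translation": [0.0295, -0.0169, 0], "turn": 0, "claw": 1}, {"translation": [0, 0, 0], "turn": 0, "claw": 1}, {"translation": [0, 0, 0], "turn": 0, "claw": 1}, {"translation": [0, 0, 0], "turn": 0, "claw": 1}])

```text
time_s: 2.05
tool_pos: [0.5234, -0.034, 0.2422]
eef_rot: [0.0, 0.981, 0.193, -0.0]
force: [0.5, 0.8, 0.3]
gripper_width: 0.0855
```

```bash
python3 - <<'E'
from h import *
d,s=snap('wrist','w1.png'); print(s['tool_pos'],s['qpos'],s['time_s'],s['force'],s['joint_velocities'])
E
```

```text
[ 0.52335611 -0.03400654  0.24221268] [-6.47850715e-02  2.64253147e-01  3.15541492e-02  1.33854203e+00
 -1.74806818e-04  2.68843187e+00] 2.05 [0.49489854 0.83901148 0.27861237] [-9.88865998e-03 -6.94333065e-03 -2.99486207e-03  5.09940712e-05
 -5.08722500e-05  1.38981186e-03]
```

View pics/w1.png

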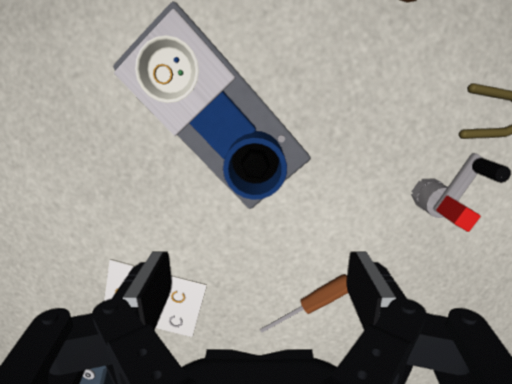

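```bash
python3 - <<'E'
from h import *
d,s=load('w1'); im=d['color']
c=im[122:206,213:300,::-1]
c=np.clip(255*(c/255.)**0.6*1.1,0,255).astype(np.uint8)
cv2.imwrite('pics/w1t.png',cv2.resize(c,None,fx=7,fy=7,interpolation=cv2.INTER_CUBIC))
c=im[145:240,400:512,::-1]
cv2.imwrite('pics/w1k.png',cv2.resize(c,None,fx=6,fy=6,interpolation=cv2.INTER_CUBIC))
E
```

```text
(no output)
```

View pics/w1t.png

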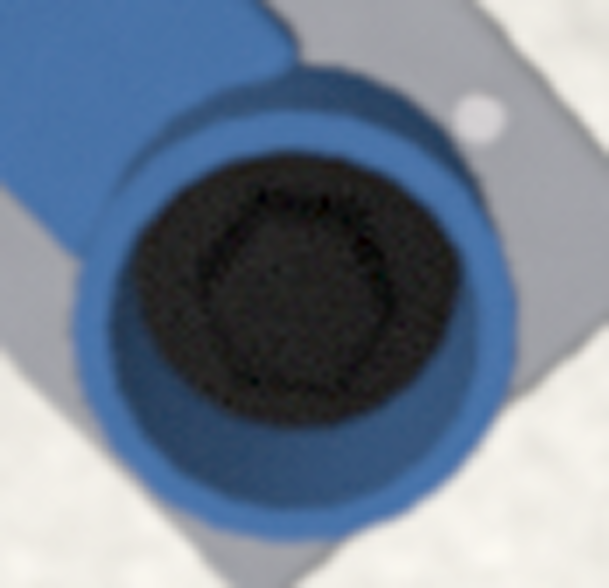

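View pics/w1k.png

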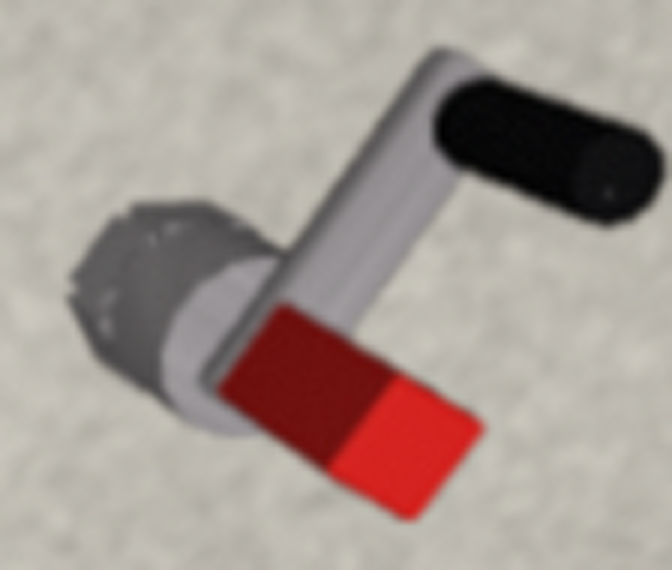

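The tower mouth's inner rim is clear, around (255,169). The hidden hex shows as a faint dark outline. Now I'll fit both.

```bash
cat >> h.py <<'E'
def mouth(d,s,guess,z=0.066,show=None):
    im=d['color'].astype(float); sc=6
    g=im[...,2]
    x0,y0=int(guess[0])-60,int(guess[1])-60
    c=cv2.resize(d['color'][y0:y0+120,x0:x0+120].astype(np.float32),None,fx=sc,fy=sc,interpolation=cv2.INTER_CUBIC)
    cx,cy=(np.array(guess)-[x0,y0]+.5)*sc-.5
    pts=[]
    for a in np.linspace(0,2*np.pi,180,endpoint=False):
        r=np.arange(10*sc,45*sc); xs=(cx+r*np.cos(a)); ys=(cy+r*np.sin(a))
        v=cv2.remap(c,xs[None].astype(np.float32),ys[None].astype(np.float32),cv2.INTER_LINEAR)[0][:,2]
        # first crossing midway between interior-wall blue and rim blue
        k=np.where(v>0.5*(RIM+WALL))[0]
        if len(k): pts.append(((xs[k[0]]+.5)/sc-.5+x0,(ys[k[0]]+.5)/sc-.5+y0))
    P=np.array([onplane(d,s,p,z)[:2] for p in pts])
    A=np.c_[2*P,np.ones(len(P))]
    for _ in range(4):
        q=np.linalg.lstsq(A,(P**2).sum(1),rcond=None)[0]; R=np.sqrt(q[2]+q[:2]@q[:2]); e=np.linalg.norm(P-q[:2],axis=1)-R
        k=abs(e)<max(2*np.median(abs(e)),.0004); P,A=P[k],A[k]
    return q[:2],R,len(P),e.std(),np.array(pts)
RIM,WALL=175,120
E
python3 - <<'E'
from h import *
import h
d,s=load('w1'); im=d['color']
print([im[y,x] for x,y in [(255,196),(255,190),(218,169),(255,186)]], im[188:200,255,2], im[160:175,214:236,2][7])
h.RIM=im[188:200,255,2].max(); h.WALL=im[188,255,2]
for z in (.064,.066,.068):
    r=mouth(d,s,(255,169),z); print(z,r[:4])
E
```

```text
[array([ 27,  58, 109], dtype=uint8), array([15, 31, 58], dtype=uint8), array([103, 104, 110], dtype=uint8), array([14, 30, 56], dtype=uint8)] [ 57  58  58  58  58  59  75 100 109 109 110 110] [112 111 111 111 109 110 109 107 101 107 111 112 112 104  73  42  33  33
  28  17   9   9]
0.064 (array([ 0.52323261, -0.0282864 ]), np.float64(0.027429891852916503), 180, np.float64(0.00015465565316076589))
0.066 (array([ 0.52373023, -0.02811526]), np.float64(0.027252596718218308), 180, np.float64(0.0001536560249082774))
0.068 (array([ 0.52422786, -0.02794411]), np.float64(0.027075301583515687), 180, np.float64(0.00015265639665580015))
```

```bash
cat >> h.py <<'E'
def rectify(d,s,c,z,half=.03,n=600,g=None):
    u=np.linspace(-half,half,n); X,Y=np.meshgrid(c[0]+u,c[1]+u[::-1])
    mp=np.array([[proj(d,s,(X[i,j],Y[i,j],z)) for j in range(0,n,20)] for i in range(0,n,20)])
    # project all via vectorised call
    R,cc=cam(d,s); K=np.array([[d['fx'],0,d['cx']],[0,d['fy'],d['cy']],[0,0,1]])
    p=(np.c_[X.ravel(),Y.ravel(),np.full(n*n,z)]-cc)@R
    q=cv2.projectPoints(p,np.zeros(3),np.zeros(3),K,np.array(d['dist_coeffs']))[0].reshape(n,n,2).astype(np.float32)
    return cv2.remap(d['color'],q[...,0],q[...,1],cv2.INTER_CUBIC)
E
python3 - <<'E'
from h import *
d,s=load('w1')
r=rectify(d,s,(.5237,-.0281),.05)
r=cv2.GaussianBlur(r,(0,0),4).astype(float)
r=np.clip((r.mean(2)-2)*15,0,255).astype(np.uint8)
for k in range(6):
    pass
cv2.imwrite('pics/hex1.png',r)
E
```

```text
(no output)
```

View pics/hex1.png

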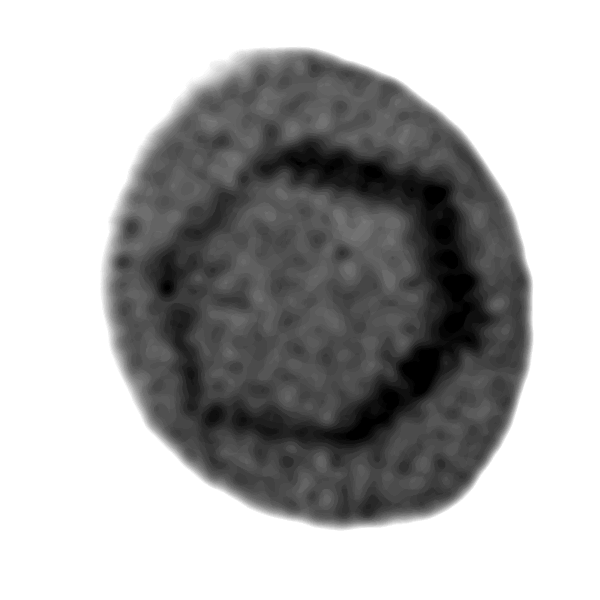

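```bash
python3 - <<'E'
from h import *
d,s=load('w1')
r=rectify(d,s,(.5237,-.0281),.05)
g=cv2.GaussianBlur(r,(0,0),6).astype(float).mean(2)
c=np.array([308,302.])
med=np.median(g[260:340,260:340]); 
for it in range(4):
    A=np.radians(np.arange(0,360,2)); R=[]
    for a in A:
        rr=np.arange(60,190); v=g[(c[1]-rr*np.sin(a)).astype(int),(c[0]+rr*np.cos(a)).astype(int)]
        k=np.where(v<med*0.6)[0]; R.append(rr[k[0]] if len(k) else np.nan)
    R=np.array(R); ok=~np.isnan(R)
    M=np.c_[np.ones(ok.sum()),np.cos(A[ok]),np.sin(A[ok]),np.cos(6*A[ok]),np.sin(6*A[ok])]
    q=np.linalg.lstsq(M,R[ok],rcond=None)[0]; c+= [q[1],-q[2]]
    print(q.round(1),c,'corner',np.degrees(np.arctan2(q[4],q[3]))/6, ok.sum())
print('hex centre',.5237+(c[0]-299.5)*1e-4,-.0281-(c[1]-299.5)*1e-4)
red=onplane(d,s,(467.25,219.25),.09); kn=onplane(d,s,(500.9,174.9),.092); print(red,kn)
dt,st=load('top0')
x,e=tri([ray(d,s,(467.25,219.25)),ray(dt,st,(313.5,194.7))]);print('tri red',x,e)
x,e=tri([ray(d,s,(500.9,174.9)),ray(dt,st,(314.6,174.3))]);print('tri knob',x,e)
for uv in [(403,375),(483,430),(410,520),(330,468)]:
    print(onplane(d,s,((uv[0]+.5)/6-.5+400,(uv[1]+.5)/6-.5+145),.09).round(4))
E
```

```text
[127.3  -5.6   3.8  -0.9  -6. ] [302.3943916  298.22899066] corner -16.377753607559654 144
[ 1.274e+02  2.000e-01 -1.000e-01 -9.000e-01 -6.100e+00] [302.5740841  298.36134134] corner -16.474531401142364 141
[ 1.274e+02 -0.000e+00  1.000e-01 -9.000e-01 -6.100e+00] [302.55940855 298.2930113 ] corner -16.363177327342104 141
[127.4  -0.    0.   -0.9  -6.1] [302.53971941 298.28955421] corner -16.398730319559238 141
hex centre 0.5240039719414884 -0.027978955420713703
[ 0.56427505 -0.24864008  0.09      ] [ 0.61818258 -0.25296937  0.092     ]
tri red [ 0.56281314 -0.24967057  0.08797987] [np.float64(0.001361638788695066), np.float64(0.0013616387886948409)]
tri knob [ 0.61588298 -0.25239696  0.09159198] [np.float64(0.002397432474734683), np.float64(0.0023974324747346645)]
[ 0.5754 -0.2401  0.09  ]
[ 0.5725 -0.2602  0.09  ]
[ 0.5531 -0.2576  0.09  ]
[ 0.5559 -0.2377  0.09  ]
```

Call:
jog_arm(targets=[{"translation": [0, 0, 0], "turn": -0.125, "claw": 1}, {"translation": [0, 0, 0], "turn": -0.125, "claw": 1}, {"translation": [0, 0, 0], "turn": -0.125, "claw": 1}, {"translation": [0, 0, 0], "turn": 0, "claw": 1}, {"translation": [0, 0, 0], "turn": 0, "claw": 1}])

```text
time_s: 2.6
tool_pos: [0.5236, -0.0341, 0.2425]
eef_rot: [0.0, 0.929, 0.371, 0.0]
force: [0.0, -1.2, 0.9]
gripper_width: 0.0854
```

```bash
cat > hexm.py <<'E'
from h import *
import h
def hexfit(d,s,c0,out=None):
    r=rectify(d,s,c0,.05)
    g=cv2.GaussianBlur(r,(0,0),6).astype(float).mean(2)
    if out: cv2.imwrite(out,np.clip((g-2)*15,0,255).astype(np.uint8))
    c=np.array([300,300.]); med=np.median(g[260:340,260:340])
    for it in range(6):
        A=np.radians(np.arange(0,360,2)); R=[]
        for a in A:
            rr=np.arange(60,190); v=g[(c[1]-rr*np.sin(a)).astype(int),(c[0]+rr*np.cos(a)).astype(int)]
            k=np.where(v<med*0.6)[0]; R.append(rr[k[0]] if len(k) else np.nan)
        R=np.array(R); ok=~np.isnan(R)
        M=np.c_[np.ones(ok.sum()),np.cos(A[ok]),np.sin(A[ok]),np.cos(6*A[ok]),np.sin(6*A[ok])]
        q=np.linalg.lstsq(M,R[ok],rcond=None)[0]; c+= [q[1],-q[2]]
    print('hex corner',np.degrees(np.arctan2(q[4],q[3]))/6%60,'amp',np.hypot(q[3],q[4]),'n',ok.sum(),'centre',c0[0]+(c[0]-299.5)*1e-4,c0[1]-(c[1]-299.5)*1e-4)
E
python3 - <<'E'
from hexm import *
d,s=snap('wrist','w2.png'); print(s['tool_pos'],s['eef_rot'],s['qpos'][5])
h.RIM,h.WALL=110,58
uv=proj(d,s,(.5237,-.0281,.066)); print(uv)
r=mouth(d,s,uv); print(r[:4]); hexfit(d,s,r[0],'pics/hex2.png')
E
```

```text
[ 0.52355269 -0.03406346  0.2424754 ] [6.16192360e-05 9.28826714e-01 3.70514406e-01 8.18612519e-05] 2.3175202397069437
[255.18682334 167.78708144]
(array([ 0.52366109, -0.02800696]), np.float64(0.0272072461464518), 179, np.float64(0.00013002191418824086))
hex corner 45.72259568351871 amp 7.377724991729997 n 107 centre 0.5243421537789715 -0.027825875776735346
```

View pics/hex2.png

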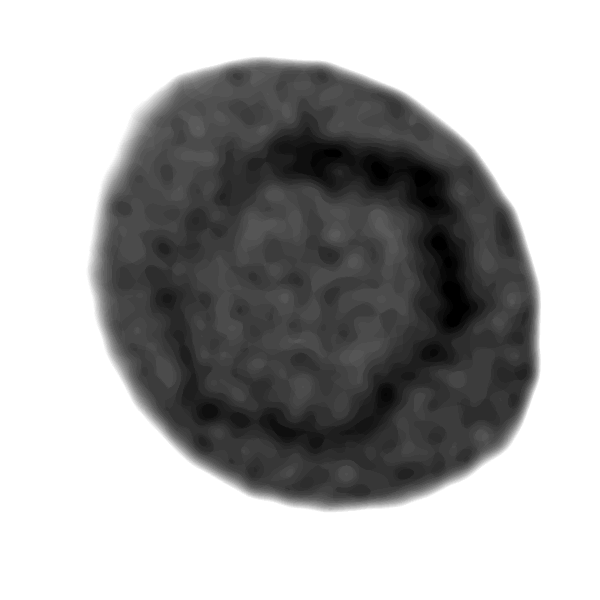

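Call:
jog_arm(targets=[{"translation": [-0.0169, 0.0263, 0], "turn": 0, "claw": 1}, {"translation": [-0.0169, 0.0263, 0], "turn": 0, "claw": 1}, {"translation": [-0.0169, 0.0263, 0], "turn": 0, "claw": 1}, {"translation": [-0.0169, 0.0263, 0], "turn": 0, "claw": 1}, {"translation": [-0.0169, 0.0263, 0], "turn": 0, "claw": 1}, {"translation": [-0.0169, 0.0263, 0], "turn": 0, "claw": 1}, {"translation": [-0.0169, 0.0263, 0], "turn": 0, "claw": 1}, {"translation": [0, 0, 0], "turn": 0.122, "claw": 1}, {"translation": [0, 0, 0], "turn": 0.122, "claw": 1}, {"translation": [0, 0, 0], "turn": 0.122, "claw": 1}, {"translation": [0, 0, 0], "turn": 0.122, "claw": 1}, {"translation": [0, 0, 0], "turn": 0.122, "claw": 1}, {"translation": [0, 0, 0], "turn": 0.122, "claw": 1}, {"translation": [0, 0, 0], "turn": 0.122, "claw": 1}, {"translation": [0, 0, 0], "turn": 0, "claw": 1}, {"translation": [0, 0, 0], "turn": 0, "claw": 1}])

```text
time_s: 4.25
tool_pos: [0.5656, -0.2484, 0.2423]
eef_rot: [-0.0, 0.999, -0.044, -0.0]
force: [-0.4, 0.4, -0.3]
gripper_width: 0.0853
```

```bash
python3 - <<'E'
from hexm import *
d,s=snap('wrist','w3.png'); print(s['tool_pos'],s['eef_rot'],s['qpos'])
im=d['color'];hh=cv2.cvtColor(im,cv2.COLOR_RGB2HSV)
m=((hh[...,0]<8)|(hh[...,0]>172))&(hh[...,1]>150)
n,l,st,c=cv2.connectedComponentsWithStats(m.astype(np.uint8)); i=1+st[1:,4].argmax(); x,y,w,g=st[i][:4]; print(st[i])
cv2.imwrite('pics/w3c.png',cv2.resize(im[max(0,y-60):y+g+30,x-40:x+w+40,::-1],None,fx=5,fy=5,interpolation=cv2.INTER_CUBIC)); print(x-40,max(0,y-60))
E
```

```text
[ 0.56560128 -0.24842699  0.24229549] [-1.92052240e-05  9.99028315e-01 -4.40729501e-02 -1.82932460e-05] [-4.13869663e-01  4.68192550e-01  3.24644424e-01  1.42729620e+00
  2.25913137e-05  2.81589745e+00]
[251 160  22  30 619]
211 100
```

View pics/w3c.png

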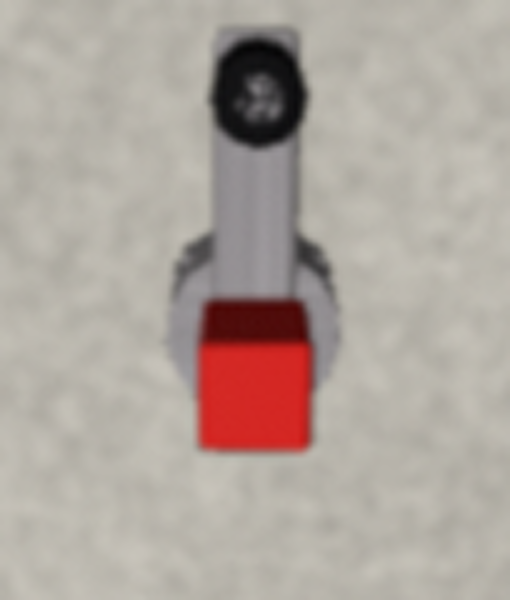

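View pics/w3.png

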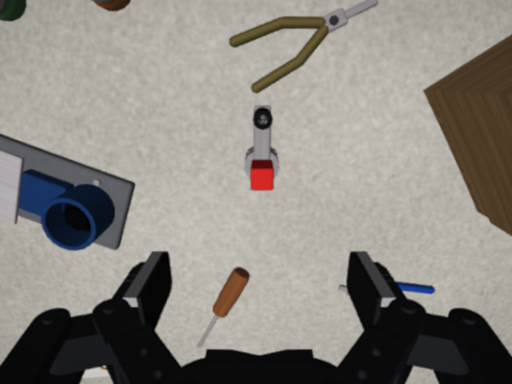

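```bash
python3 - <<'E'
from hexm import *
d,s=load('w3'); d1,s1=load('w1')
f=lambda p:((p[0]+.5)/5-.5+211,(p[1]+.5)/5-.5+100)
R=f((254.5,395.5)); K=f((258.5,93))
r=onplane(d,s,R,.09);k=onplane(d,s,K,.092);print(r,k,np.degrees(np.arctan2(*(k-r)[[1,0]])))
print(tri([ray(d,s,R),ray(d1,s1,(467.25,219.25))]),tri([ray(d,s,K),ray(d1,s1,(500.9,174.9))]))
for z in[.06,.066,.07]:
  pass
d2,s2=load('w2'); h.RIM,h.WALL=110,58
# mouth height: tri using circle-centre rays from w1 & w3 (dx between views)
uv=proj(d,s,(.5237,-.028,.066)); m3=mouth(d,s,uv); print('mouth from w3',uv,m3[:4])
m1=load('w1'); a=mouth(*m1,(255,169))[0]
c1=cam(*m1)[1]; c3=cam(d,s)[1]
def rr(c,p): v=np.r_[p,.066]-c; return c,v/np.linalg.norm(v)
print('mouth tri',tri([rr(c1,a),rr(c3,m3[0])]))
ax,ay=Rn.from_quat(np.roll(s['eef_rot'],-1)).as_matrix()[:,:2].T
dd=r-s['tool_pos'];print('in tool',dd@ax,dd@ay)
E
```

```text
[ 0.56459261 -0.25004604  0.09      ] [ 0.62074054 -0.25553411  0.092     ] -5.582528868294452
(array([ 0.5640957 , -0.25002395,  0.08839934]), [np.float64(2.4159948164792534e-05), np.float64(2.4159948164859334e-05)]) (array([ 0.61939627, -0.25572652,  0.08860802]), [np.float64(0.0010246425492856444), np.float64(0.0010246425492856385)])
mouth from w3 [ 66.44584474 224.76496598] (array([ 0.52373007, -0.02913587]), np.float64(0.027805468171539286), 174, np.float64(0.00018405916297946305))
mouth tri (array([ 0.52333266, -0.02824316,  0.06478239]), [np.float64(9.071041248078529e-05), np.float64(9.071041248073878e-05)])
in tool -0.0008563512739562485 0.0017071847779129873
```

Call:
jog_arm(targets=[{"translation": [-0.0009, 0.0017, 0.02], "turn": 0.009, "claw": 1}, {"translation": [0, 0, 0.025], "turn": 0, "claw": 1}, {"translation": [0, 0, 0.025], "turn": 0, "claw": 1}, {"translation": [0, 0, 0.025], "turn": 0, "claw": 1}, {"translation": [0, 0, 0.025], "turn": 0, "claw": 1}, {"translation": [0, 0, 0.022], "turn": 0, "claw": 1}, {"translation": [0, 0, 0.018], "turn": 0, "claw": 1}, {"translation": [0, 0, 0.014], "turn": 0, "claw": 1}, {"translation": [0, 0, 0], "turn": 0, "claw": 0.3}, {"translation": [0, 0, 0], "turn": 0, "claw": 0.0}, {"translation": [0, 0, 0], "turn": 0, "claw": -0.2}, {"translation": [0, 0, 0], "turn": 0, "claw": -0.25}])

```text
time_s: 5.5
tool_pos: [0.5651, -0.2501, 0.0692]
eef_rot: [0.0, 0.999, -0.049, 0.001]
force: [-0.4, 0.1, 0.2]
gripper_width: 0.0322
```

```bash
python3 - <<'E'
from hexm import *
d,s=snap('wrist','w4.png'); print(s['tool_pos'],s['gripper_width'],s['force'],s['torque'])
E
```

```text
[ 0.56514572 -0.25014857  0.06923136] 0.0322123433077571 [-0.44741501  0.10312349  0.21080211] [ 0.01686815  0.02424541 -0.06360951]
```

View pics/w4.png

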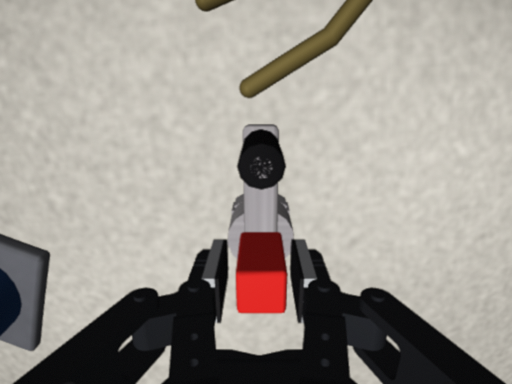

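Call:
jog_arm(targets=[{"translation": [0, 0, 0], "turn": 0, "claw": -0.4}, {"translation": [0, 0, 0], "turn": 0, "claw": -0.6}, {"translation": [0, 0, 0], "turn": 0, "claw": -1}, {"translation": [0, 0, 0], "turn": 0, "claw": -1}, {"translation": [0, 0, 0], "turn": 0, "claw": -1}, {"translation": [0, 0, 0], "turn": 0, "claw": -1}])

```text
time_s: 6.15
tool_pos: [0.5649, -0.25, 0.0687]
eef_rot: [0.0, 0.999, -0.05, 0.0]
force: [-1.1, -0.5, 5.6]
gripper_width: 0.021
```

```bash
python3 - <<'E'
from hexm import *
d,s=snap('wrist','w5.png'); print(s['tool_pos'],s['gripper_width'],s['force'],s['torque'])
for n in ('w4','w5'):
    im=load(n)[0]['color'];hh=cv2.cvtColor(im,cv2.COLOR_RGB2HSV)
    m=((hh[...,0]<8)|(hh[...,0]>172))&(hh[...,1]>150)&(im[...,0]>70)
    k=cv2.connectedComponentsWithStats(m.astype(np.uint8)); i=1+k[2][1:,4].argmax(); print(n,k[2][i],k[3][i], im[300,262])
E
```

```text
[ 0.56487221 -0.25004592  0.0687341 ] 0.020993149051369765 [-1.07405876 -0.45328159  5.56869632] [0.06442779 0.2639883  0.03834596]
w4 [ 236  233   51   80 3740] [260.77379679 273.81203209] [227  41  37]
w5 [ 233  233   52   80 3825] [258.58823529 273.97542484] [226  41  38]
```

View pics/w5.png

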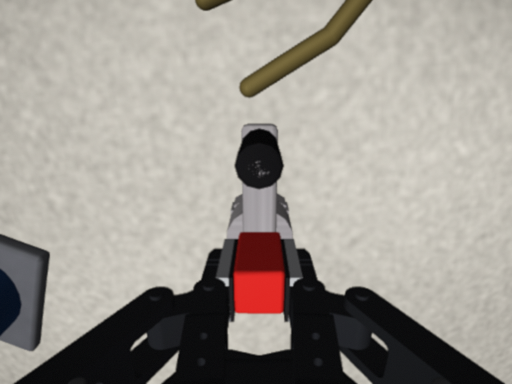

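Call:
jog_arm(targets=[{"translation": [0, 0, -0.015], "turn": 0, "claw": -1}, {"translation": [0, 0, -0.03], "turn": 0, "claw": -1}, {"translation": [0, 0, -0.03], "turn": 0, "claw": -1}, {"translation": [0, 0, -0.03], "turn": 0, "claw": -1}, {"translation": [0, 0, -0.015], "turn": 0, "claw": -1}, {"translation": [-0.0078, -0.0271, 0], "turn": 0, "claw": -1}, {"translation": [-0.0078, -0.0271, 0], "turn": 0, "claw": -1}, {"translation": [-0.0078, -0.0271, 0], "turn": 0, "claw": -1}, {"translation": [-0.0078, -0.0271, 0], "turn": 0, "claw": -1}, {"translation": [-0.0078, -0.0271, 0], "turn": 0, "claw": -1}, {"translation": [-0.0078, -0.0271, 0], "turn": 0, "claw": -1}, {"translation": [-0.0078, -0.0271, 0], "turn": 0, "claw": -1}, {"translation": [-0.0078, -0.0271, 0], "turn": 0, "claw": -1}, {"translation": [0, 0, 0], "turn": 0, "claw": -1}])

```text
time_s: 7.6
tool_pos: [0.5222, -0.0386, 0.1882]
eef_rot: [-0.005, 0.999, -0.039, -0.0]
force: [0.6, -0.6, -2.6]
gripper_width: 0.021
```

Call:
jog_arm(targets=[{"translation": [0, 0, 0], "turn": -0.1106, "claw": -1}, {"translation": [0, 0, 0], "turn": -0.1106, "claw": -1}, {"translation": [0, 0, 0], "turn": -0.1106, "claw": -1}, {"translation": [0, 0, 0], "turn": -0.1106, "claw": -1}, {"translation": [0, 0, 0], "turn": -0.1106, "claw": -1}, {"translation": [0, 0, 0], "turn": -0.1106, "claw": -1}, {"translation": [0, 0, 0], "turn": -0.1106, "claw": -1}, {"translation": [0, 0, 0], "turn": -0.1106, "claw": -1}, {"translation": [0, 0, 0], "turn": 0, "claw": -1}, {"translation": [0, 0, 0], "turn": 0, "claw": -1}])

```text
time_s: 8.6
tool_pos: [0.523, -0.0407, 0.1882]
eef_rot: [-0.005, 0.921, 0.389, 0.002]
force: [0.4, -0.0, -3.3]
gripper_width: 0.0214
```

```bash
python3 - <<'E'
from hexm import *
d,s=snap('wrist','w6.png'); print(s['tool_pos'],s['gripper_width'],s['force'],s['torque'],s['qpos'][5],2*np.arctan2(s['eef_rot'][2],s['eef_rot'][1]))
snap('scene','s6.png')
im=load('w6')[0]['color'];hh=cv2.cvtColor(im,cv2.COLOR_RGB2HSV)
m=((hh[...,0]<8)|(hh[...,0]>172))&(hh[...,1]>150)&(im[...,0]>70)
k=cv2.connectedComponentsWithStats(m.astype(np.uint8)); i=1+k[2][1:,4].argmax(); print(k[2][i],k[3][i])
E
```

```text
[ 0.52303537 -0.04067107  0.18817537] 0.021400160824880506 [ 0.44717953 -0.00850879 -3.27471536] [-0.09231397 -0.02514934 -0.00068443] 2.258834282361901 0.7993219759527158
[ 233  232   52   81 3848] [258.62032225 273.93139293]
```

View pics/w6.png

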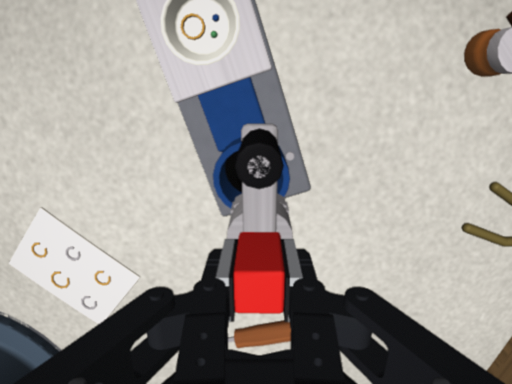

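```bash
cat >> h.py <<'E'
def st(T=(.5246,-.0283)):
    s=telemetry.sense(); R=Rn.from_quat(np.roll(s['eef_rot'],-1)).as_matrix()
    f=s['tool_pos']+R@np.array([-.0003,0,.0687])
    e=np.r_[T,f[2]]-f; 
    print('t',round(s['time_s'],2),'tcp',s['tool_pos'].round(4),'foot',f.round(4),'err in tool',(R.T@e).round(4),'zax',R[:,2].round(4),'yaw',np.degrees(np.arctan2(R[1,0],R[0,0])).round(2),'F',s['force'].round(1),'M',s['torque'].round(3),'q6',s['qpos'][5].round(3),'w',s['gripper_width'].round(4))
    return s
E
python3 - <<'E'
from h import *
s=st(); print(s['qpos'])
E
```

```text
Traceback (most recent call last):
  File "h.py", line 60, in st
    print('t',round(s['time_s'],2),'tcp',s['tool_pos'].round(4),'foot',f.round(4),'err in tool',(R.T@e).round(4),'zax',R[:,2].round(4),'yaw',np.degrees(np.arctan2(R[1,0],R[0,0])).round(2),'F',s['force'].round(1),'M',s['torque'].round(3),'q6',s['qpos'][5].round(3),'w',s['gripper_width'].round(4))
                                                                                                                                                                                                                                                                            ^^^^^^^^^^^^^^^^^^^^^^^^
AttributeError: 'float' object has no attribute 'round'
```

```bash
sed -i "s/s\['gripper_width'\].round(4)/round(s['gripper_width'],4)/" h.py
python3 - <<'E'
from h import *
s=st(); print(s['qpos'])
E
```

```text
t 8.7 tcp [ 0.523  -0.0404  0.1882] foot [ 0.5229 -0.0399  0.1195] err in tool [ 0.0096 -0.0069  0.0001] zax [ 6.000e-04  1.010e-02 -9.999e-01] yaw 45.86 F [-0.4  0.2 -2.6] M [-0.01  -0.015 -0.014] q6 2.258 w 0.0205
[-0.0829688   0.27900469 -0.08561499  1.2064343   0.01007542  2.2582632 ]
```

Call:
jog_arm(targets=[{"translation": [0.0048, -0.0035, 0], "turn": 0, "claw": -1}, {"translation": [0.0048, -0.0034, 0], "turn": 0, "claw": -1}, {"translation": [0, 0, 0], "turn": 0, "claw": -1}, {"translation": [0, 0, 0], "turn": 0, "claw": -1}])

```text
time_s: 9.1
tool_pos: [0.5247, -0.0281, 0.1884]
eef_rot: [-0.004, 0.92, 0.391, 0.002]
force: [1.1, 0.4, -3.6]
gripper_width: 0.0211
```

```bash
python3 - <<'E'
from h import *
s=st(); print(s['qpos'])
E
```

```text
t 9.1 tcp [ 0.5247 -0.0281  0.1884] foot [ 0.5246 -0.0276  0.1197] err in tool [-0.0005  0.0005 -0.    ] zax [ 7.000e-04  1.000e-02 -9.999e-01] yaw 46.05 F [ 1.1  0.4 -3.6] M [-0.069 -0.042  0.051] q6 2.279 w 0.0211
[-0.05930296  0.28043313 -0.08314544  1.20711024  0.01002868  2.27854018]
```

Call:
jog_arm(targets=[{"translation": [-0.0003, 0.0003, 0.015], "turn": 0, "claw": -1}, {"translation": [0, 0, 0.02], "turn": 0, "claw": -1}, {"translation": [0, 0, 0.015], "turn": 0, "claw": -1}, {"translation": [0, 0, 0.01], "turn": 0, "claw": -1}, {"translation": [0, 0, 0.005], "turn": 0, "claw": -1}, {"translation": [0, 0, 0], "turn": 0, "claw": -1}])

```text
time_s: 9.7
tool_pos: [0.5246, -0.0282, 0.1232]
eef_rot: [-0.005, 0.92, 0.391, 0.002]
force: [0.3, -0.3, -2.9]
gripper_width: 0.0208
```

```bash
python3 - <<'E'
from h import *
s=st(); 
snap('scene','s7.png')
im=load('s7')[0]['color'];cv2.imwrite('pics/s7c.png',cv2.resize(im[130:250,220:350,::-1],None,fx=5,fy=5,interpolation=cv2.INTER_CUBIC))
E
```

```text
t 9.7 tcp [ 0.5246 -0.0282  0.1232] foot [ 0.5244 -0.0277  0.0545] err in tool [-0.0003  0.0005 -0.    ] zax [ 2.000e-04  1.000e-02 -9.999e-01] yaw 46.03 F [ 0.3 -0.3 -2.9] M [-0.007  0.056  0.008] q6 2.279 w 0.0208
```

View pics/s7c.png

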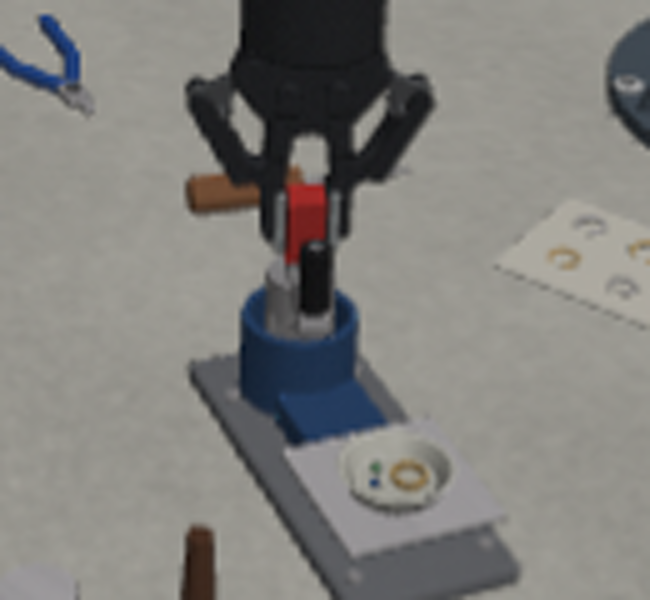

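Call:
jog_arm(targets=[{"translation": [-0.0003, 0.0004, 0.001], "turn": 0, "claw": -1}, {"translation": [0, 0, 0.001], "turn": 0, "claw": -1}, {"translation": [0, 0, 0.001], "turn": 0, "claw": -1}, {"translation": [0, 0, 0.001], "turn": 0, "claw": -1}])

```text
time_s: 10.15
tool_pos: [0.525, -0.0286, 0.1195]
eef_rot: [-0.004, 0.92, 0.391, 0.002]
force: [0.1, -0.4, -2.9]
gripper_width: 0.0208
```

Call:
jog_arm(targets=[{"translation": [0, 0, 0.0005], "turn": 0, "claw": -1}, {"translation": [0, 0, 0.0005], "turn": 0, "claw": -1}])

```text
time_s: 10.35
tool_pos: [0.5249, -0.0286, 0.1184]
eef_rot: [-0.004, 0.92, 0.391, 0.002]
force: [-0.2, 0.7, -3.3]
gripper_width: 0.0213
```

Call:
jog_arm(targets=[{"translation": [0, 0, 0.0005], "turn": 0, "claw": -1}, {"translation": [0, 0, 0], "turn": 0, "claw": -1}])

```text
time_s: 10.55
tool_pos: [0.5248, -0.0286, 0.1179]
eef_rot: [-0.005, 0.92, 0.391, 0.002]
force: [0.0, 1.2, -3.2]
gripper_width: 0.021
```

Call:
jog_arm(targets=[{"translation": [0, 0, 0.0005], "turn": 0, "claw": -1}, {"translation": [0, 0, 0.0005], "turn": 0, "claw": -1}])

```text
time_s: 10.75
tool_pos: [0.5249, -0.0286, 0.1169]
eef_rot: [-0.004, 0.92, 0.391, 0.002]
force: [0.7, 0.4, -3.6]
gripper_width: 0.0211
```

Call:
jog_arm(targets=[{"translation": [0, 0, 0.0005], "turn": 0, "claw": -1}, {"translation": [0, 0, 0.0005], "turn": 0, "claw": -1}])

```text
time_s: 10.95
tool_pos: [0.5248, -0.0286, 0.1159]
eef_rot: [-0.004, 0.92, 0.391, 0.002]
force: [-0.8, 0.5, -0.4]
gripper_width: 0.0212
```

Call:
jog_arm(targets=[{"translation": [0, 0, 0.0003], "turn": 0, "claw": -1}, {"translation": [0, 0, 0], "turn": 0, "claw": -1}])

```text
time_s: 11.15
tool_pos: [0.5248, -0.0286, 0.1157]
eef_rot: [-0.004, 0.92, 0.391, 0.002]
force: [-2.6, -0.5, -0.5]
gripper_width: 0.0213
```

```bash
python3 -c "
from h import *
st()"
```

```text
t 11.15 tcp [ 0.5248 -0.0286  0.1157] foot [ 0.5247 -0.0282  0.047 ] err in tool [-0.0001  0.0001 -0.    ] zax [ 7.000e-04  1.000e-02 -9.999e-01] yaw 46.03 F [-2.6 -0.5 -0.5] M [-0.112  0.372  0.002] q6 2.278 w 0.0213
```

Call:
jog_arm(targets=[{"translation": [-0.0003, -0.0003, 0], "turn": 0, "claw": -1}, {"translation": [0, 0, 0.0003], "turn": 0, "claw": -1}, {"translation": [0, 0, 0], "turn": 0, "claw": -1}])

```text
time_s: 11.45
tool_pos: [0.5244, -0.0286, 0.1152]
eef_rot: [-0.005, 0.92, 0.391, 0.002]
force: [-0.2, 0.0, -3.4]
gripper_width: 0.0211
```

Call:
jog_arm(targets=[{"translation": [0, 0, 0.0005], "turn": 0, "claw": -1}, {"translation": [0, 0, 0], "turn": 0, "claw": -1}])

```text
time_s: 11.65
tool_pos: [0.5244, -0.0286, 0.1147]
eef_rot: [-0.005, 0.92, 0.391, 0.002]
force: [-0.5, 0.5, -3.3]
gripper_width: 0.0215
```

```bash
python3 -c "
from h import *
st()"
```

```text
t 11.65 tcp [ 0.5244 -0.0286  0.1147] foot [ 0.5242 -0.0281  0.046 ] err in tool [ 0.0001  0.0004 -0.    ] zax [ 6.000e-04  1.010e-02 -9.999e-01] yaw 46.03 F [-0.5  0.5 -3.3] M [-0.093  0.166 -0.015] q6 2.278 w 0.0215
```

Call:
jog_arm(targets=[{"translation": [0, 0, 0.0006], "turn": 0, "claw": -1}, {"translation": [0, 0, 0.0006], "turn": 0, "claw": -1}, {"translation": [0, 0, 0.0006], "turn": 0, "claw": -1}])

```text
time_s: 11.95
tool_pos: [0.5244, -0.0286, 0.113]
eef_rot: [-0.005, 0.92, 0.391, 0.002]
force: [-0.8, -0.7, -2.5]
gripper_width: 0.0211
```

Call:
jog_arm(targets=[{"translation": [0, 0, 0.0006], "turn": 0, "claw": -1}, {"translation": [0, 0, 0.0006], "turn": 0, "claw": -1}, {"translation": [0, 0, 0.0006], "turn": 0, "claw": -1}])

```text
time_s: 12.25
tool_pos: [0.5244, -0.0285, 0.1111]
eef_rot: [-0.005, 0.92, 0.391, 0.002]
force: [-1.3, 0.0, -3.1]
gripper_width: 0.0214
```

```bash
python3 -c "
from h import *
st()"
```

```text
t 12.25 tcp [ 0.5244 -0.0285  0.1111] foot [ 0.5242 -0.0281  0.0425] err in tool [ 0.0001  0.0004 -0.    ] zax [ 6.000e-04  1.010e-02 -9.999e-01] yaw 46.03 F [-1.3  0.  -3.1] M [-0.148  0.423  0.006] q6 2.278 w 0.0214
```

Call:
jog_arm(targets=[{"translation": [-0.0002, -0.0002, 0], "turn": 0, "claw": -1}, {"translation": [0, 0, 0.0006], "turn": 0, "claw": -1}, {"translation": [0, 0, 0.0006], "turn": 0, "claw": -1}, {"translation": [0, 0, 0.0006], "turn": 0, "claw": -1}])

```text
time_s: 12.65
tool_pos: [0.5242, -0.0285, 0.1094]
eef_rot: [-0.004, 0.92, 0.391, 0.002]
force: [-0.7, -0.2, -3.6]
gripper_width: 0.0209
```

Call:
jog_arm(targets=[{"translation": [0, 0, 0.0006], "turn": 0, "claw": -1}, {"translation": [0, 0, 0.0006], "turn": 0, "claw": -1}, {"translation": [0, 0, 0.0006], "turn": 0, "claw": -1}])

```text
time_s: 12.95
tool_pos: [0.5242, -0.0285, 0.1076]
eef_rot: [-0.004, 0.92, 0.391, 0.002]
force: [1.1, -0.3, -3.1]
gripper_width: 0.0212
```

```bash
python3 -c "
from h import *
st()"
```

```text
t 12.95 tcp [ 0.5242 -0.0285  0.1076] foot [ 0.524  -0.028   0.0389] err in tool [ 0.0002  0.0006 -0.    ] zax [ 7.000e-04  1.010e-02 -9.999e-01] yaw 46.03 F [ 1.1 -0.3 -3.1] M [-0.042  0.014  0.012] q6 2.278 w 0.0212
```

Free so far. About 5 mm to home.

Call:
jog_arm(targets=[{"translation": [0, 0, 0.0006], "turn": 0, "claw": -1}, {"translation": [0, 0, 0.0006], "turn": 0, "claw": -1}, {"translation": [0, 0, 0.0006], "turn": 0, "claw": -1}, {"translation": [0, 0, 0.0006], "turn": 0, "claw": -1}, {"translation": [0, 0, 0.0006], "turn": 0, "claw": -1}])

```text
time_s: 13.45
tool_pos: [0.5242, -0.0285, 0.1046]
eef_rot: [-0.004, 0.92, 0.391, 0.002]
force: [0.3, 0.1, -2.7]
gripper_width: 0.0218
```

Call:
jog_arm(targets=[{"translation": [0, 0, 0.0005], "turn": 0, "claw": -1}, {"translation": [0, 0, 0.0003], "turn": 0, "claw": -1}])

```text
time_s: 13.65
tool_pos: [0.5242, -0.0285, 0.1038]
eef_rot: [-0.004, 0.92, 0.391, 0.002]
force: [0.1, -0.1, -3.9]
gripper_width: 0.021
```

Call:
jog_arm(targets=[{"translation": [0, 0, 0.0003], "turn": 0, "claw": -1}, {"translation": [0, 0, 0], "turn": 0, "claw": -1}])

```text
time_s: 13.85
tool_pos: [0.5242, -0.0285, 0.1035]
eef_rot: [-0.004, 0.92, 0.391, 0.002]
force: [0.2, 0.1, -3.6]
gripper_width: 0.0208
```

```bash
python3 -c "
from h import *
st()"
```

```text
t 13.85 tcp [ 0.5242 -0.0285  0.1035] foot [ 0.524  -0.028   0.0348] err in tool [ 0.0002  0.0006 -0.    ] zax [ 7.000e-04  1.010e-02 -9.999e-01] yaw 46.03 F [ 0.2  0.1 -3.6] M [-0.018 -0.03  -0.017] q6 2.278 w 0.0208
```

Call:
jog_arm(targets=[{"translation": [0, 0, 0.0003], "turn": 0, "claw": -1}, {"translation": [0, 0, 0.0003], "turn": 0, "claw": -1}])

```text
time_s: 14.05
tool_pos: [0.5242, -0.0285, 0.1029]
eef_rot: [-0.004, 0.92, 0.391, 0.002]
force: [0.3, -0.2, -3.4]
gripper_width: 0.0213
```

Call:
jog_arm(targets=[{"translation": [0, 0, 0.0003], "turn": 0, "claw": -1}, {"translation": [0, 0, 0], "turn": 0, "claw": -1}])

```text
time_s: 14.25
tool_pos: [0.5242, -0.0285, 0.1027]
eef_rot: [-0.004, 0.92, 0.391, 0.002]
force: [-0.5, -0.6, -1.4]
gripper_width: 0.0211
```

Call:
jog_arm(targets=[{"translation": [0, 0, 0.0003], "turn": 0, "claw": -1}, {"translation": [0, 0, 0], "turn": 0, "claw": -1}])

```text
time_s: 14.45
tool_pos: [0.5243, -0.0285, 0.1027]
eef_rot: [-0.004, 0.92, 0.391, 0.003]
force: [-2.0, 0.8, 4.5]
gripper_width: 0.021
```

Call:
jog_arm(targets=[{"translation": [0, 0, -0.0003], "turn": 0, "claw": -1}, {"translation": [0, 0, 0], "turn": -0.05, "claw": -1}, {"translation": [0, 0, 0], "turn": -0.05, "claw": -1}, {"translation": [0, 0, 0], "turn": -0.05, "claw": -1}])

```text
time_s: 14.85
tool_pos: [0.5238, -0.0286, 0.1027]
eef_rot: [-0.004, 0.888, 0.46, 0.002]
force: [-3.6, 0.3, 4.0]
gripper_width: 0.0211
```

```bash
python3 -c "
from h import *
st()"
```

```text
t 14.85 tcp [ 0.5238 -0.0286  0.1027] foot [ 0.5236 -0.0282  0.034 ] err in tool [ 0.0005  0.0008 -0.    ] zax [ 1.0e-04  9.7e-03 -1.0e+00] yaw 54.73 F [-3.6  0.3  4. ] M [-0.266  1.111 -0.196] q6 2.126 w 0.0211
```

Call:
jog_arm(targets=[{"translation": [0, 0, 0], "turn": -0.05, "claw": -1}, {"translation": [0, 0, 0], "turn": -0.05, "claw": -1}, {"translation": [0, 0, 0], "turn": -0.05, "claw": -1}, {"translation": [0, 0, 0], "turn": -0.05, "claw": -1}])

```text
time_s: 15.25
tool_pos: [0.5236, -0.0286, 0.1026]
eef_rot: [-0.004, 0.838, 0.546, 0.003]
force: [-4.9, -0.6, 5.9]
gripper_width: 0.0215
```

```bash
python3 -c "
from h import *
st()"
```

```text
t 15.25 tcp [ 0.5236 -0.0286  0.1026] foot [ 0.5235 -0.0282  0.034 ] err in tool [ 0.0004  0.001  -0.    ] zax [-2.0e-04  9.7e-03 -1.0e+00] yaw 66.19 F [-4.9 -0.6  5.9] M [-0.253  1.452 -0.139] q6 1.926 w 0.0215
```

Call:
jog_arm(targets=[{"translation": [-0.0002, -0.0004, -0.0004], "turn": 0, "claw": -1}, {"translation": [0, 0, 0], "turn": -0.05, "claw": -1}, {"translation": [0, 0, 0], "turn": -0.05, "claw": -1}])

```text
time_s: 15.55
tool_pos: [0.5234, -0.0287, 0.1028]
eef_rot: [-0.004, 0.81, 0.587, 0.003]
force: [-3.4, -1.9, -2.2]
gripper_width: 0.0213
```

```bash
python3 -c "
from h import *
st()"
```

```text
t 15.55 tcp [ 0.5234 -0.0287  0.1028] foot [ 0.5233 -0.0283  0.0341] err in tool [0.0004 0.0013 0.    ] zax [-1.0e-04  9.6e-03 -1.0e+00] yaw 71.83 F [-3.4 -1.9 -2.2] M [-0.483  0.698 -0.112] q6 1.827 w 0.0213
```

Call:
jog_arm(targets=[{"translation": [-0.0003, -0.0002, 0], "turn": -0.05, "claw": -1}, {"translation": [0, 0, 0], "turn": -0.06, "claw": -1}, {"translation": [0, 0, 0], "turn": -0.06, "claw": -1}, {"translation": [0, 0, 0], "turn": -0.06, "claw": -1}, {"translation": [0, 0, 0], "turn": -0.06, "claw": -1}, {"translation": [0, 0, 0], "turn": -0.06, "claw": -1}])

```text
time_s: 16.15
tool_pos: [0.523, -0.0289, 0.1028]
eef_rot: [-0.003, 0.695, 0.719, 0.003]
force: [-3.7, -0.6, -0.4]
gripper_width: 0.0214
```

```bash
python3 -c "
from h import *
st()
snap('scene','s8.png')
im=load('s8')[0]['color'];cv2.imwrite('pics/s8c.png',cv2.resize(im[130:250,220:350,::-1],None,fx=5,fy=5,interpolation=cv2.INTER_CUBIC))"
```

```text
t 16.15 tcp [ 0.523  -0.0289  0.1028] foot [ 0.523  -0.0285  0.0341] err in tool [0.0001 0.0016 0.    ] zax [-2.0e-04  9.8e-03 -1.0e+00] yaw 91.92 F [-3.7 -0.6 -0.4] M [-0.364  0.886 -0.148] q6 1.476 w 0.0214
```

View pics/s8c.png

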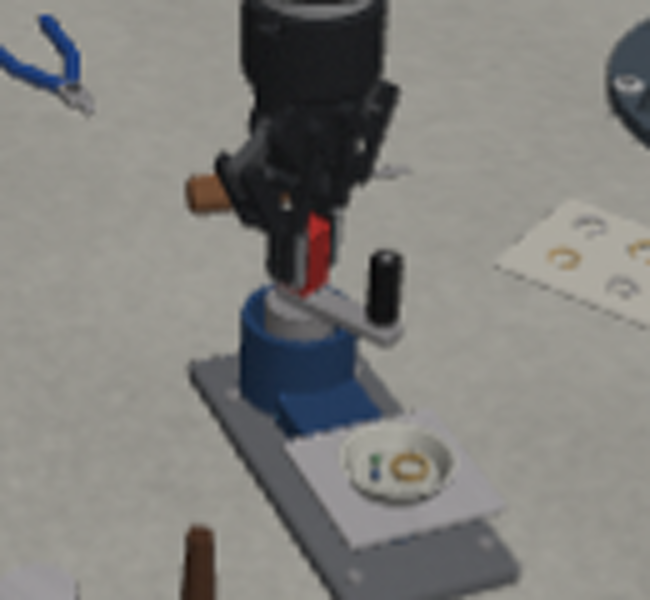

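Call:
jog_arm(targets=[{"translation": [0, -0.0005, 0], "turn": -0.06, "claw": -1}, {"translation": [0, 0, 0], "turn": -0.06, "claw": -1}, {"translation": [0, 0, 0], "turn": -0.06, "claw": -1}, {"translation": [0, 0, 0], "turn": -0.06, "claw": -1}, {"translation": [0, 0, 0], "turn": -0.06, "claw": -1}])

```text
time_s: 16.7
tool_pos: [0.5227, -0.029, 0.1028]
eef_rot: [-0.003, 0.58, 0.814, 0.004]
force: [-2.4, -2.4, -1.5]
gripper_width: 0.0213
```

```bash
python3 -c "
from h import *
st()"
```

```text
t 16.7 tcp [ 0.5227 -0.029   0.1028] foot [ 0.5228 -0.0286  0.0341] err in tool [-0.0003  0.0018  0.    ] zax [ 1.0e-04  9.5e-03 -1.0e+00] yaw 109.05 F [-2.4 -2.4 -1.5] M [-0.716  0.601 -0.205] q6 1.177 w 0.0213
```

Call:
jog_arm(targets=[{"translation": [-0.0003, -0.0004, 0], "turn": -0.06, "claw": -1}, {"translation": [0, 0, 0], "turn": -0.06, "claw": -1}, {"translation": [0, 0, 0], "turn": -0.06, "claw": -1}, {"translation": [0, 0, 0], "turn": -0.06, "claw": -1}, {"translation": [0, 0, 0], "turn": -0.06, "claw": -1}])

```text
time_s: 17.2
tool_pos: [0.5225, -0.0294, 0.1028]
eef_rot: [-0.002, 0.452, 0.892, 0.004]
force: [-1.5, -1.6, -3.2]
gripper_width: 0.0214
```

```bash
python3 -c "
from h import *
st()"
```

```text
t 17.2 tcp [ 0.5225 -0.0294  0.1028] foot [ 0.5227 -0.0289  0.0341] err in tool [-0.0006  0.0019  0.    ] zax [ 3.0e-04  9.6e-03 -1.0e+00] yaw 126.24 F [-1.5 -1.6 -3.2] M [-0.557  0.499 -0.138] q6 0.877 w 0.0214
```

Call:
jog_arm(targets=[{"translation": [0, -0.0003, 0], "turn": -0.06, "claw": -1}, {"translation": [0, 0, 0], "turn": -0.06, "claw": -1}, {"translation": [0, 0, 0], "turn": -0.06, "claw": -1}, {"translation": [0, 0, 0], "turn": -0.06, "claw": -1}, {"translation": [0, 0, 0], "turn": -0.06, "claw": -1}])

```text
time_s: 17.7
tool_pos: [0.5224, -0.0296, 0.1028]
eef_rot: [-0.001, 0.314, 0.949, 0.005]
force: [-1.2, -2.1, -3.2]
gripper_width: 0.0216
```

```bash
python3 -c "
from h import *
st()"
```

```text
t 17.7 tcp [ 0.5224 -0.0296  0.1028] foot [ 0.5226 -0.0292  0.0341] err in tool [-0.0011  0.0019  0.    ] zax [ 5.0e-04  9.4e-03 -1.0e+00] yaw 143.43 F [-1.2 -2.1 -3.2] M [-0.742  0.353 -0.123] q6 0.576 w 0.0216
```

Call:
jog_arm(targets=[{"translation": [-0.0002, -0.0004, 0], "turn": -0.06, "claw": -1}, {"translation": [0, 0, 0], "turn": -0.06, "claw": -1}, {"translation": [0, 0, 0], "turn": -0.06, "claw": -1}, {"translation": [0, 0, 0], "turn": -0.06, "claw": -1}, {"translation": [0, 0, 0], "turn": -0.06, "claw": -1}])

```text
time_s: 18.2
tool_pos: [0.5223, -0.03, 0.1028]
eef_rot: [-0.001, 0.168, 0.986, 0.005]
force: [-0.3, -1.8, -3.9]
gripper_width: 0.0211
```

```bash
python3 -c "
from h import *
st()"
```

```text
t 18.2 tcp [ 0.5223 -0.03    0.1028] foot [ 0.5227 -0.0294  0.0341] err in tool [-0.0015  0.0017  0.    ] zax [ 6.0e-04  9.6e-03 -1.0e+00] yaw 160.62 F [-0.3 -1.8 -3.9] M [-0.686  0.153 -0.188] q6 0.275 w 0.0211
```

```bash
python3 - <<'E'
from h import *
d,s=snap('wrist','w9.png'); snap('scene','s9.png'); snap('top','t9.png')
for n in ('w5','w6','w9'):
    im=load(n)[0]['color']; 
    c=im[120:200,225:295].astype(int); m=(c.max(2)<45)
    k=cv2.connectedComponentsWithStats(m.astype(np.uint8)); i=1+k[2][1:,4].argmax(); 
    hh=cv2.cvtColor(im,cv2.COLOR_RGB2HSV); mr=((hh[...,0]<8)|(hh[...,0]>172))&(hh[...,1]>150)&(im[...,0]>70)
    r=cv2.connectedComponentsWithStats(mr.astype(np.uint8)); j=1+r[2][1:,4].argmax()
    print(n,k[2][i],k[3][i]+[225,120],r[2][j],r[3][j])
im=load('s9')[0]['color'];cv2.imwrite('pics/s9c.png',cv2.resize(im[130:250,220:350,::-1],None,fx=5,fy=5,interpolation=cv2.INTER_CUBIC))
E
```

```text
w5 [  11    9   47   59 2008] [258.84163347 158.90737052] [ 233  233   52   80 3825] [258.58823529 273.97542484]
w6 [   0    9   58   63 2139] [254.085554   160.48433848] [ 233  232   52   81 3848] [258.62032225 273.93139293]
w9 [  11    9   47   59 2121] [258.80339463 159.43422914] [ 233  232   53   81 3864] [258.99637681 273.84912008]
```

View pics/w9.png

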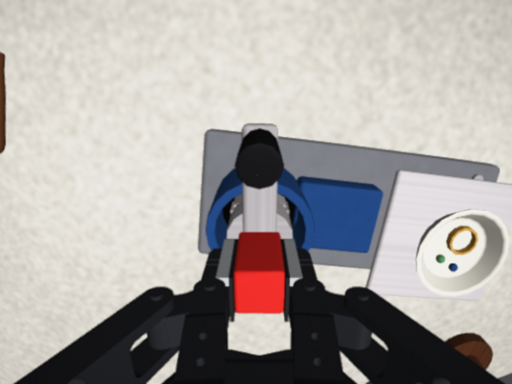

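View pics/s9c.png

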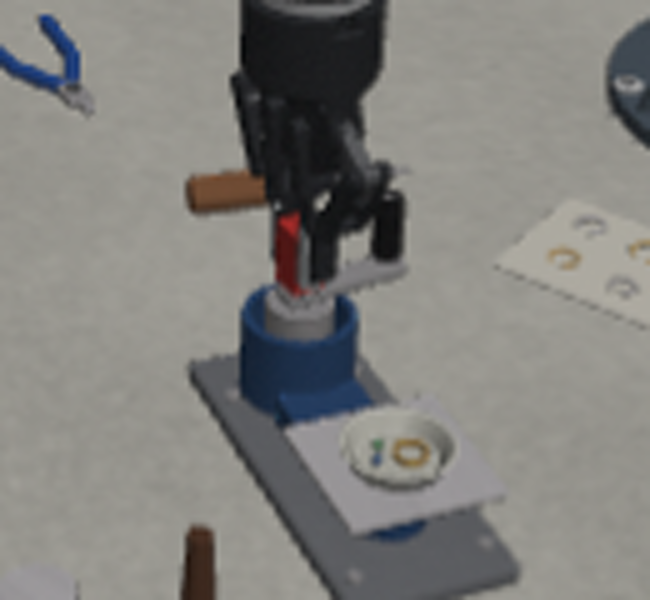

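```bash
python3 - <<'E'
from h import *
def patch(n): 
    im=load(n)[0]['color']; return cv2.cvtColor(im,cv2.COLOR_RGB2GRAY)
a=patch('s7')
d,s=load('s7')
D=np.array([.5237+.125*np.cos(1.125),-.028+.125*np.sin(1.125)])
print('dish pred',proj(d,s,(*D,.05)), 'px/mm', proj(d,s,(*D,.06))-proj(d,s,(*D,.05)))
x0,y0,w,hh=287,213,28,17   # dish
from scipy.ndimage import shift as sh
from scipy.optimize import minimize
for n in ('scene0','s7','s8','s9'):
    b=patch(n).astype(float)
    def f(p):
        M=np.float32([[1,0,p[0]],[0,1,p[1]]])
        t=cv2.warpAffine(b.astype(np.float32),M,(512,384),flags=cv2.INTER_CUBIC|cv2.WARP_INVERSE_MAP)
        e=(t-a)[y0:y0+hh,x0:x0+w]; e=e-e.mean(); return (e**2).mean()
    best=min(((f((0,v)),v) for v in np.arange(-8,2,.5)))
    r=minimize(f,(0,best[1]),method='Nelder-Mead'); print(n,r.x.round(2),r.fun)
# initial height: stage corners w1
im=load('w1')[0]['color']; cv2.imwrite('pics/w1s.png',cv2.resize(im[0:140,105:240,::-1],None,fx=4,fy=4,interpolation=cv2.INTER_CUBIC))
E
```

```text
dish pred [299.03144261 223.62782742] px/mm [ 0.26190186 -3.00182303]
scene0 [0. 0.] 1.5414518117904663
s7 [0. 0.] 0.0
s8 [-0.   -1.65] 41.15349197387695
s9 [ 0.  -4.5] 103.29569244384766
```

View pics/w1s.png

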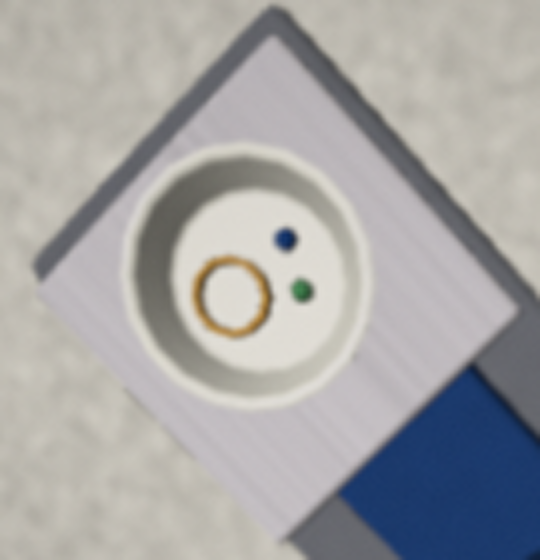

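```bash
python3 - <<'E'
from h import *
from scipy.optimize import brentq
d,s=load('w1')
C=[((u+.5)/4-.5+105,(v+.5)/4-.5) for u,v in [(273,37),(518,308),(285,540),(40,280)]]
def L(z):
    P=np.array([onplane(d,s,c,z)[:2] for c in C]); return P,[np.linalg.norm(P[i]-P[(i+1)%4]) for i in range(4)]
for z in (.038,.042,.046,.05):
    P,l=L(z); print(z,np.round(l,4),P.mean(0).round(4))
print('z',brentq(lambda z:np.mean(L(z)[1])-.09,.02,.07))
# current: s9 stage in w9
d9,s9=load('w9')
E
```

```text
0.038 [0.0874 0.0871 0.0902 0.0853] [0.5793 0.0834]
0.042 [0.0863 0.0861 0.0891 0.0843] [0.5795 0.0824]
0.046 [0.0853 0.085  0.088  0.0833] [0.5798 0.0814]
0.05 [0.0843 0.084  0.087  0.0823] [0.58   0.0804]
z 0.028427335186057105
```

```bash
python3 - <<'E'
from h import *
d,s=load('s9')
T=np.array([.5237,-.0283])
print('mouth proj zoom',(proj(d,s,(*T,.066))-[220,130]+.5)*5-.5)
for phi in (63.6,):
  ph=np.radians(phi); y=np.array([np.cos(ph),np.sin(ph)]); x=np.array([y[1],-y[0]])
  for z in (.038,.044,.05,.056,.062,.066):
    print(z,[((proj(d,s,(*(T+x*a+y*b),z))-[220,130]+.5)*5-.5).round(0) for a,b in ((-.045,.08),(.045,.08),(.045,.17),(-.045,.17))])
  print('base',[((proj(d,s,(*(T+x*a+y*b),.014))-[220,130]+.5)*5-.5).round(0) for a,b in ((-.05,-.0425),(.05,-.0425),(.05,.1875),(-.05,.1875))])
E
```

```text
mouth proj zoom [300.91924955 316.58356937]
0.038 [array([432., 422.]), array([280., 457.]), array([349., 561.]), array([507., 521.])]
0.044 [array([433., 413.]), array([280., 448.]), array([349., 552.]), array([508., 512.])]
0.05 [array([434., 404.]), array([281., 439.]), array([350., 542.]), array([509., 503.])]
0.056 [array([434., 395.]), array([281., 430.]), array([351., 533.]), array([510., 494.])]
0.062 [array([435., 386.]), array([282., 421.]), array([351., 524.]), array([512., 485.])]
0.066 [array([436., 381.]), array([282., 415.]), array([352., 518.]), array([512., 479.])]
base [array([347., 334.]), array([189., 367.]), array([351., 620.]), array([526., 575.])]
```

Call:
jog_arm(targets=[{"translation": [-0.0001, -0.0003, 0], "turn": -0.05, "claw": -1}, {"translation": [0, 0, 0], "turn": -0.05, "claw": -1}, {"translation": [0, 0, 0], "turn": -0.05, "claw": -1}, {"translation": [0, 0, 0], "turn": -0.05, "claw": -1}, {"translation": [0, 0, 0], "turn": -0.05, "claw": -1}])

```text
time_s: 18.85
tool_pos: [0.5224, -0.0303, 0.1029]
eef_rot: [0.0, 0.045, 0.999, 0.005]
force: [-0.5, -2.0, -4.8]
gripper_width: 0.0212
```

```bash
python3 -c "
from h import *
st()"
```

```text
t 18.85 tcp [ 0.5224 -0.0303  0.1029] foot [ 0.5227 -0.0296  0.0342] err in tool [-0.0018  0.0015  0.    ] zax [ 7.0e-04  9.7e-03 -1.0e+00] yaw 174.87 F [-0.5 -2.  -4.8] M [-0.783 -0.012 -0.092] q6 0.026 w 0.0212
```

Call:
jog_arm(targets=[{"translation": [0, 0, 0], "turn": -0.04, "claw": -1}, {"translation": [0, 0, 0], "turn": -0.04, "claw": -1}, {"translation": [0, 0, 0], "turn": -0.04, "claw": -1}, {"translation": [0, 0, 0], "turn": -0.04, "claw": -1}])

```text
time_s: 19.25
tool_pos: [0.5224, -0.0304, 0.1029]
eef_rot: [0.001, -0.035, 0.999, 0.005]
force: [1.5, -2.7, -4.6]
gripper_width: 0.0211
```

```bash
cat > rise.py <<'E'
from h import *
import sys
from scipy.optimize import minimize
def rise(n,ref='s7'):
    a=cv2.cvtColor(load(ref)[0]['color'],cv2.COLOR_RGB2GRAY).astype(np.float32)
    b=cv2.cvtColor(load(n)[0]['color'],cv2.COLOR_RGB2GRAY).astype(np.float32)
    T=a[211:233,284:316]  # dish+stage patch
    S=b[200:240,280:320]
    up=4
    r=cv2.matchTemplate(cv2.resize(S,None,fx=up,fy=up,interpolation=cv2.INTER_CUBIC),cv2.resize(T,None,fx=up,fy=up,interpolation=cv2.INTER_CUBIC),cv2.TM_CCOEFF_NORMED)
    _,v,_,p=cv2.minMaxLoc(r); return p[0]/up-4,p[1]/up-11,v
if __name__=='__main__':
    for n in sys.argv[1:]: 
        r=rise(n); print(n,r,'rise mm',-r[1]/.30)
E
python3 -c "
from h import *
st(); snap('scene','s10.png')"; python3 rise.py s7 s8 s9 s10
```

```text
t 19.25 tcp [ 0.5224 -0.0304  0.1029] foot [ 0.5228 -0.0297  0.0342] err in tool [-0.0019  0.0013  0.    ] zax [ 8.0e-04  9.5e-03 -1.0e+00] yaw -175.99 F [ 1.5 -2.7 -4.6] M [-0.931 -0.061 -0.18 ] q6 -0.134 w 0.0211
s7 (0.0, 0.0, 0.9994927048683167) rise mm -0.0
s8 (0.0, -1.5, 0.9748002290725708) rise mm 5.0
s9 (0.25, -4.5, 0.9429569244384766) rise mm 15.0
s10 (0.25, -5.5, 0.9275399446487427) rise mm 18.333333333333336
```

```bash
python3 - <<'E'
from h import *
for n,o in (('scene0','z0'),('s10','z10')):
    im=load(n)[0]['color']; c=im[170:265,250:345,::-1]
    cv2.imwrite(f'pics/{o}.png',cv2.resize(c,None,fx=8,fy=8,interpolation=cv2.INTER_CUBIC)[:600])
d,s=load('scene0')
T=np.array([.5237,-.0283]); Z=lambda X:((proj(d,s,X)-[250,170]+.5)*8-.5).round(1)
print('mouth',Z((*T,.066)), 'rim extents',[Z((T[0]+.033*np.cos(a),T[1]+.033*np.sin(a),.066)) for a in np.radians([-42-0,138,48,228])])
ph=np.radians(63.6); y=np.array([np.cos(ph),np.sin(ph)]); x=np.array([y[1],-y[0]])
print('base',[Z((*(T+x*a+y*b),.014)) for a,b in ((-.05,-.0425),(.05,-.0425),(.05,.1875),(-.05,.1875))])
print('stage c',[(z,Z((*(T+y*.125),z))) for z in (.04,.05,.06,.066)])
E
```

```text
mouth [241.8 186.8] rim extents [array([147.9, 190.6]), array([335.1, 183. ]), array([254.5, 242. ]), array([229.6, 133.9])]
base [array([314.7, 214.1]), array([ 62.3, 267.9]), array([322. , 672.3]), array([602.5, 599.8])]
stage c [(0.04, array([387.8, 457.2])), (0.05, array([389.9, 433.4])), (0.06, array([391.9, 409.4])), (0.066, array([393.2, 394.8]))]
```

View pics/z0.png

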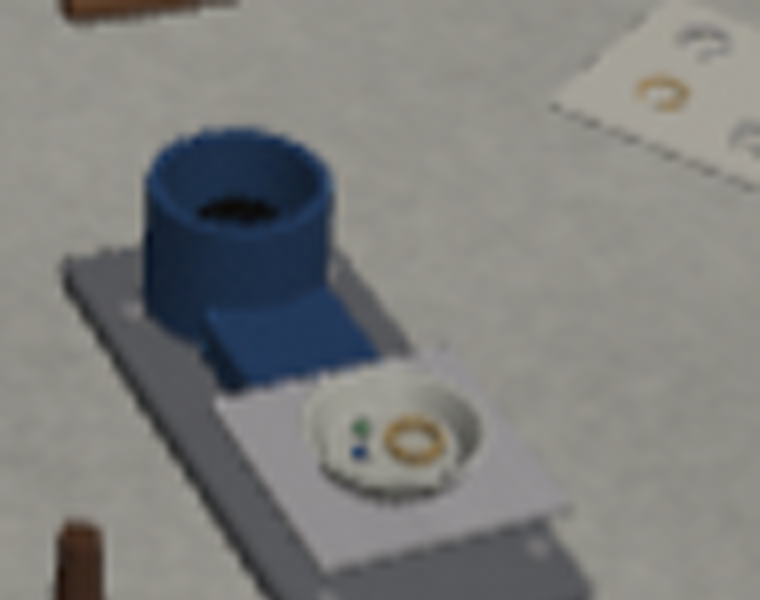

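View pics/z10.png

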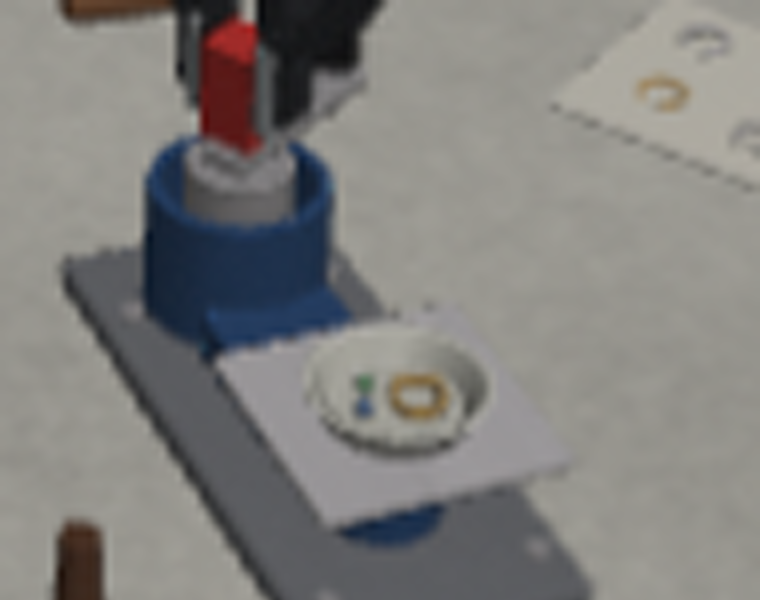

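Call:
jog_arm(targets=[{"translation": [-0.0002, -0.0004, 0.0002], "turn": -0.04, "claw": -1}, {"translation": [0, 0, 0], "turn": -0.04, "claw": -1}, {"translation": [0, 0, 0], "turn": -0.04, "claw": -1}, {"translation": [0, 0, 0], "turn": -0.04, "claw": -1}, {"translation": [0, 0, 0], "turn": -0.04, "claw": -1}])

```text
time_s: 19.8
tool_pos: [0.5226, -0.0306, 0.1028]
eef_rot: [0.001, -0.135, 0.991, 0.005]
force: [-0.1, -2.2, -2.2]
gripper_width: 0.0212
```

```bash
python3 -c "
from h import *
st()"
```

```text
t 19.8 tcp [ 0.5226 -0.0306  0.1028] foot [ 0.523  -0.0298  0.0341] err in tool [-0.002  0.001  0.   ] zax [ 8.0e-04  9.8e-03 -1.0e+00] yaw -164.54 F [-0.1 -2.2 -2.2] M [-0.721  0.114 -0.14 ] q6 -0.334 w 0.0212
```

Call:
jog_arm(targets=[{"translation": [0, 0, 0], "turn": -0.03, "claw": -1}, {"translation": [0, 0, 0], "turn": -0.03, "claw": -1}, {"translation": [0, 0, 0], "turn": -0.03, "claw": -1}, {"translation": [0, 0, 0], "turn": -0.03, "claw": -1}, {"translation": [0, 0, 0], "turn": -0.03, "claw": -1}])

```text
time_s: 20.3
tool_pos: [0.5227, -0.0306, 0.1028]
eef_rot: [0.001, -0.21, 0.978, 0.005]
force: [0.6, -4.7, -2.8]
gripper_width: 0.0214
```

```bash
python3 -c "
from h import *
st(); snap('scene','s11.png')"; python3 rise.py s10 s11
```

```text
t 20.3 tcp [ 0.5227 -0.0306  0.1028] foot [ 0.523  -0.0298  0.0341] err in tool [-0.002   0.0007  0.    ] zax [ 0.001   0.0098 -1.    ] yaw -155.72 F [ 0.6 -4.7 -2.8] M [-1.205 -0.152 -0.197] q6 -0.488 w 0.0214
s10 (0.25, -5.5, 0.9275399446487427) rise mm 18.333333333333336
s11 (0.5, -6.25, 0.9155648350715637) rise mm 20.833333333333336
```

Call:
jog_arm(targets=[{"translation": [0, -0.0005, 0], "turn": -0.03, "claw": -1}, {"translation": [0, 0, 0], "turn": -0.03, "claw": -1}, {"translation": [0, 0, 0], "turn": -0.03, "claw": -1}, {"translation": [0, 0, 0], "turn": -0.03, "claw": -1}, {"translation": [0, 0, 0], "turn": -0.03, "claw": -1}])

```text
time_s: 20.85
tool_pos: [0.5228, -0.0308, 0.1028]
eef_rot: [0.002, -0.283, 0.959, 0.005]
force: [0.3, -2.3, -3.3]
gripper_width: 0.0212
```

```bash
python3 - <<'E'
from h import *
st()
d,s=snap('scene','s12.png'); c=d['color'][170:265,250:345,::-1]
cv2.imwrite('pics/z12.png',cv2.resize(c,None,fx=8,fy=8,interpolation=cv2.INTER_CUBIC)[:600])
snap('wrist','w12.png')
E
python3 rise.py s12
```

```text
t 20.85 tcp [ 0.5228 -0.0308  0.1028] foot [ 0.5231 -0.03    0.0341] err in tool [-0.0021  0.0006  0.    ] zax [ 8.000e-04  1.020e-02 -9.999e-01] yaw -147.1 F [ 0.3 -2.3 -3.3] M [-0.465 -0.205 -0.181] q6 -0.639 w 0.0212
s12 (0.5, -6.75, 0.9090061187744141) rise mm 22.5
```

View pics/z12.png

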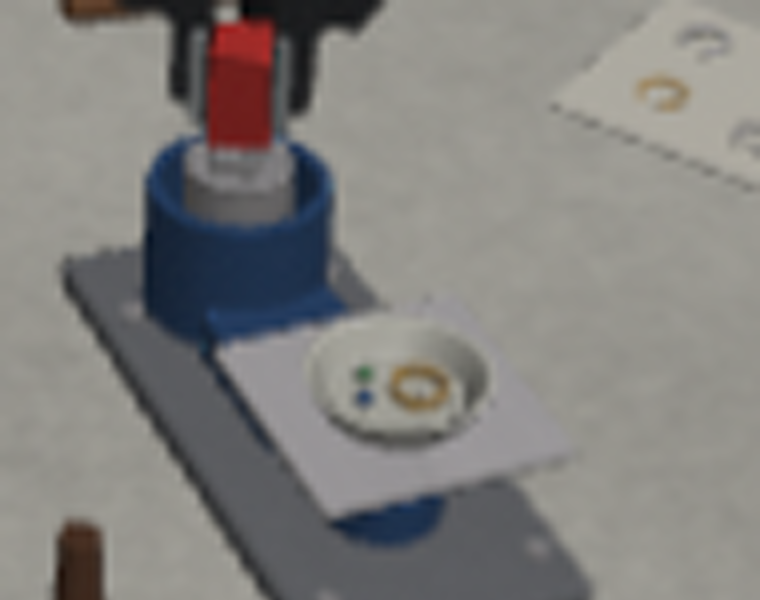

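View pics/w12.png

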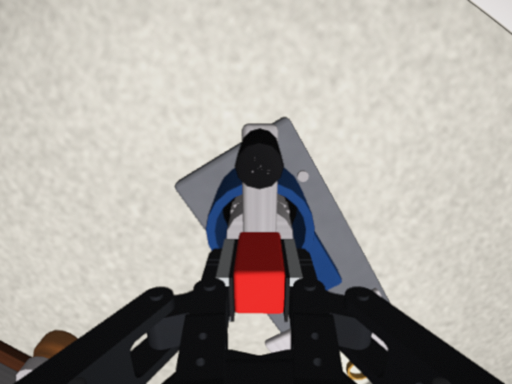

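Call:
jog_arm(targets=[{"translation": [0, -0.0002, 0], "turn": -0.02, "claw": -1}, {"translation": [0, 0, 0], "turn": -0.02, "claw": -1}, {"translation": [0, 0, 0], "turn": -0.02, "claw": -1}, {"translation": [0, 0, 0], "turn": -0.02, "claw": -1}, {"translation": [0, 0, 0], "turn": -0.02, "claw": -1}])

```text
time_s: 21.45
tool_pos: [0.5229, -0.031, 0.1028]
eef_rot: [0.002, -0.33, 0.944, 0.005]
force: [0.3, 1.5, -1.8]
gripper_width: 0.0212
```

```bash
python3 -c "
from h import *
st()"
```

```text
t 21.45 tcp [ 0.5229 -0.031   0.1028] foot [ 0.5232 -0.0301  0.0341] err in tool [-0.0022  0.0005  0.    ] zax [ 8.000e-04  1.030e-02 -9.999e-01] yaw -141.41 F [ 0.3  1.5 -1.8] M [ 0.111 -0.107 -0.125] q6 -0.739 w 0.0212
```

Call:
jog_arm(targets=[{"translation": [0, 0, 0], "turn": -0.015, "claw": -1}, {"translation": [0, 0, 0], "turn": -0.015, "claw": -1}, {"translation": [0, 0, 0], "turn": -0.015, "claw": -1}, {"translation": [0, 0, 0], "turn": -0.015, "claw": -1}])

```text
time_s: 21.85
tool_pos: [0.5229, -0.0311, 0.1028]
eef_rot: [0.002, -0.358, 0.934, 0.005]
force: [0.8, 1.8, -1.6]
gripper_width: 0.0206
```

```bash
python3 -c "
from h import *
st()"
```

```text
t 21.85 tcp [ 0.5229 -0.0311  0.1028] foot [ 0.5232 -0.0302  0.0341] err in tool [-0.0023  0.0004  0.    ] zax [ 8.000e-04  1.010e-02 -9.999e-01] yaw -138.0 F [ 0.8  1.8 -1.6] M [ 0.205 -0.244 -0.116] q6 -0.798 w 0.0206
```

Call:
jog_arm(targets=[{"translation": [0, 0, 0], "turn": -0.015, "claw": -1}, {"translation": [0, 0, 0], "turn": -0.015, "claw": -1}, {"translation": [0, 0, 0], "turn": -0.015, "claw": -1}, {"translation": [0, 0, 0], "turn": -0.015, "claw": -1}])

```text
time_s: 22.25
tool_pos: [0.5229, -0.0311, 0.1028]
eef_rot: [0.002, -0.386, 0.922, 0.004]
force: [1.9, 1.5, -2.4]
gripper_width: 0.0215
```

```bash
python3 - <<'E'
from h import *
st()
d,s=snap('scene','s13.png'); c=d['color'][170:265,250:345,::-1]
cv2.imwrite('pics/z13.png',cv2.resize(c,None,fx=8,fy=8,interpolation=cv2.INTER_CUBIC)[:600])
E
python3 rise.py s13
```

```text
t 22.25 tcp [ 0.5229 -0.0311  0.1028] foot [ 0.5232 -0.0302  0.0341] err in tool [-0.0023  0.0003  0.    ] zax [ 9.000e-04  1.010e-02 -9.999e-01] yaw -134.56 F [ 1.9  1.5 -2.4] M [ 0.293 -0.401 -0.143] q6 -0.858 w 0.0215
s13 (0.5, -7.25, 0.896905779838562) rise mm 24.166666666666668
```

View pics/z13.png

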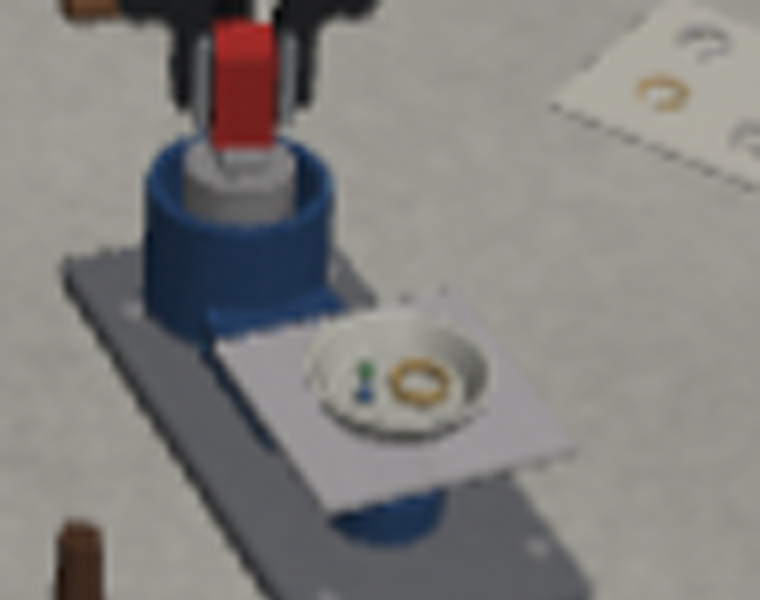

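Call:
jog_arm(targets=[{"translation": [0, 0, 0], "turn": -0.01, "claw": -1}, {"translation": [0, 0, 0], "turn": -0.01, "claw": -1}, {"translation": [0, 0, 0], "turn": -0.01, "claw": -1}, {"translation": [0, 0, 0], "turn": -0.01, "claw": -1}])

```text
time_s: 22.7
tool_pos: [0.523, -0.0311, 0.1028]
eef_rot: [0.002, -0.404, 0.915, 0.004]
force: [3.3, 0.9, -3.9]
gripper_width: 0.0216
```

```bash
python3 -c "
from h import *
st()"
```

```text
t 22.7 tcp [ 0.523  -0.0311  0.1028] foot [ 0.5232 -0.0302  0.0341] err in tool [-0.0023  0.0003  0.    ] zax [ 9.000e-04  1.000e-02 -9.999e-01] yaw -132.3 F [ 3.3  0.9 -3.9] M [ 0.221 -0.658 -0.173] q6 -0.898 w 0.0216
```

Call:
jog_arm(targets=[{"translation": [0, 0, 0], "turn": -0.01, "claw": -1}, {"translation": [0, 0, 0], "turn": -0.01, "claw": -1}, {"translation": [0, 0, 0], "turn": -0.01, "claw": -1}])

```text
time_s: 23.0
tool_pos: [0.523, -0.0311, 0.1028]
eef_rot: [0.003, -0.418, 0.908, 0.004]
force: [2.8, 1.5, -3.7]
gripper_width: 0.0213
```

```bash
python3 -c "
from h import *
st()"
```

```text
t 23.0 tcp [ 0.523  -0.0311  0.1028] foot [ 0.5232 -0.0302  0.0341] err in tool [-0.0023  0.0002  0.    ] zax [ 9.000e-04  1.010e-02 -9.999e-01] yaw -130.57 F [ 2.8  1.5 -3.7] M [ 0.23  -0.808 -0.161] q6 -0.928 w 0.0213
```

Call:
jog_arm(targets=[{"translation": [-0.0004, -0.0002, 0], "turn": -0.01, "claw": -1}, {"translation": [0, 0, 0], "turn": -0.01, "claw": -1}])

```text
time_s: 23.2
tool_pos: [0.5231, -0.031, 0.1028]
eef_rot: [0.002, -0.427, 0.904, 0.004]
force: [0.9, 0.2, -1.4]
gripper_width: 0.0211
```

```bash
cat > m.py <<'E'
from h import *
s=telemetry.sense(); print(round(s['time_s'],2),s['qpos'][5].round(4),'F',s['force'].round(1),'M',s['torque'].round(3))
E
python3 m.py
```

```text
23.2 -0.9475 F [ 0.9  0.2 -1.4] M [-0.072 -0.195 -0.149]
```

Call:
jog_arm(targets=[{"translation": [0, 0, 0], "turn": -0.01, "claw": -1}, {"translation": [0, 0, 0], "turn": -0.01, "claw": -1}])

```text
time_s: 23.4
tool_pos: [0.5231, -0.031, 0.1028]
eef_rot: [0.002, -0.436, 0.9, 0.004]
force: [0.4, -1.3, -1.9]
gripper_width: 0.0211
```

```bash
python3 m.py
```

```text
23.4 -0.9675 F [ 0.4 -1.3 -1.9] M [-0.209 -0.126 -0.202]
```

Call:
jog_arm(targets=[{"translation": [0, 0, 0], "turn": -0.007, "claw": -1}, {"translation": [0, 0, 0], "turn": -0.007, "claw": -1}])

```text
time_s: 23.6
tool_pos: [0.5232, -0.031, 0.1028]
eef_rot: [0.002, -0.442, 0.897, 0.004]
force: [0.3, -0.8, -0.8]
gripper_width: 0.021
```

```bash
python3 m.py
```

```text
23.6 -0.9812 F [ 0.3 -0.8 -0.8] M [-0.266 -0.063 -0.155]
```

Call:
jog_arm(targets=[{"translation": [0, 0, 0], "turn": -0.007, "claw": -1}, {"translation": [0, 0, 0], "turn": -0.007, "claw": -1}])

```text
time_s: 23.8
tool_pos: [0.5232, -0.031, 0.1028]
eef_rot: [0.002, -0.449, 0.894, 0.004]
force: [0.0, -2.2, -0.6]
gripper_width: 0.021
```

```bash
python3 m.py
```

```text
23.8 -0.9952 F [ 0.  -2.2 -0.6] M [-0.343  0.108 -0.18 ]
```

Call:
jog_arm(targets=[{"translation": [0, 0, 0], "turn": -0.007, "claw": -1}, {"translation": [0, 0, 0], "turn": -0.007, "claw": -1}])

```text
time_s: 24.0
tool_pos: [0.5233, -0.031, 0.1028]
eef_rot: [0.003, -0.455, 0.891, 0.004]
force: [-0.6, -1.0, -0.6]
gripper_width: 0.0213
```

```bash
python3 m.py
```

```text
24.0 -1.0093 F [-0.6 -1.  -0.6] M [-0.397  0.068 -0.182]
```

Call:
jog_arm(targets=[{"translation": [0, 0, 0], "turn": -0.007, "claw": -1}, {"translation": [0, 0, 0], "turn": -0.007, "claw": -1}])

```text
time_s: 24.2
tool_pos: [0.5233, -0.0309, 0.1028]
eef_rot: [0.003, -0.461, 0.887, 0.004]
force: [-0.5, -1.4, -0.1]
gripper_width: 0.021
```

```bash
python3 m.py
```

```text
24.2 -1.0233 F [-0.5 -1.4 -0.1] M [-0.488  0.102 -0.161]
```

Call:
jog_arm(targets=[{"translation": [0, 0, 0], "turn": -0.007, "claw": -1}, {"translation": [0, 0, 0], "turn": -0.007, "claw": -1}])

```text
time_s: 24.4
tool_pos: [0.5233, -0.031, 0.1028]
eef_rot: [0.003, -0.467, 0.884, 0.004]
force: [-0.7, -1.4, -1.0]
gripper_width: 0.0208
```

```bash
python3 m.py; python3 - <<'E'
from h import *
d,s=snap('scene','s14.png'); c=d['color'][170:265,250:345,::-1]
cv2.imwrite('pics/z14.png',cv2.resize(c,None,fx=8,fy=8,interpolation=cv2.INTER_CUBIC)[:600])
E
python3 rise.py s14
```

```text
24.4 -1.0373 F [-0.7 -1.4 -1. ] M [-0.5    0.084 -0.131]
s14 (0.5, -7.75, 0.8843578100204468) rise mm 25.833333333333336
```

View pics/z14.png

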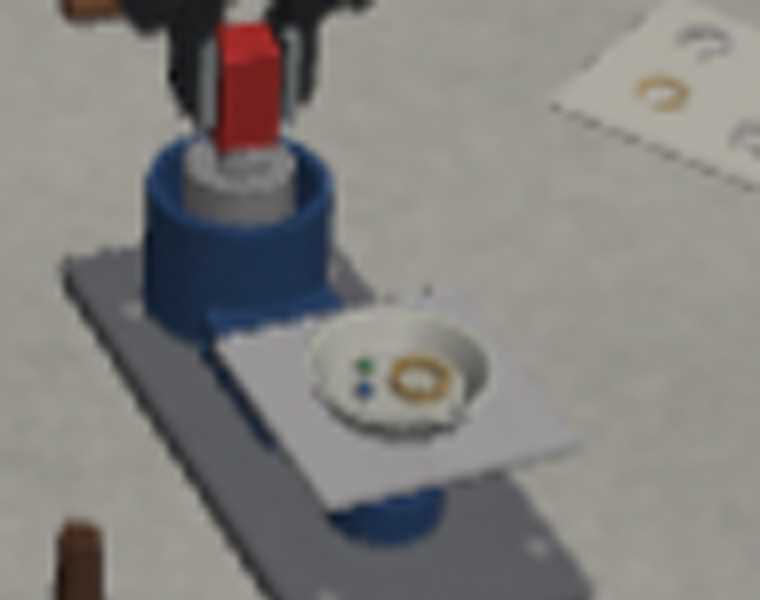

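Call:
jog_arm(targets=[{"translation": [0, 0, 0], "turn": -0.007, "claw": -1}, {"translation": [0, 0, 0], "turn": -0.007, "claw": -1}])

```text
time_s: 24.65
tool_pos: [0.5233, -0.0309, 0.1028]
eef_rot: [0.003, -0.473, 0.881, 0.004]
force: [-0.3, -2.1, -1.0]
gripper_width: 0.021
```

```bash
python3 m.py
```

```text
24.65 -1.0512 F [-0.3 -2.1 -1. ] M [-0.512  0.161 -0.149]
```

Call:
jog_arm(targets=[{"translation": [0, 0, 0], "turn": -0.007, "claw": -1}, {"translation": [0, 0, 0], "turn": -0.007, "claw": -1}])

```text
time_s: 24.85
tool_pos: [0.5233, -0.0309, 0.1028]
eef_rot: [0.003, -0.48, 0.877, 0.004]
force: [0.0, -2.5, -1.1]
gripper_width: 0.0209
```

```bash
python3 m.py
```

```text
24.85 -1.0653 F [ 0.  -2.5 -1.1] M [-0.546  0.01  -0.154]
```

Call:
jog_arm(targets=[{"translation": [0, 0, 0], "turn": -0.007, "claw": -1}, {"translation": [0, 0, 0], "turn": -0.007, "claw": -1}])

```text
time_s: 25.05
tool_pos: [0.5233, -0.031, 0.1028]
eef_rot: [0.003, -0.486, 0.874, 0.004]
force: [0.8, -2.6, -1.6]
gripper_width: 0.0211
```

```bash
python3 m.py
```

```text
25.05 -1.0793 F [ 0.8 -2.6 -1.6] M [-0.552 -0.05  -0.175]
```

Call:
jog_arm(targets=[{"translation": [0, 0, 0], "turn": -0.007, "claw": -1}, {"translation": [0, 0, 0], "turn": -0.006, "claw": -1}])

```text
time_s: 25.25
tool_pos: [0.5233, -0.031, 0.1028]
eef_rot: [0.003, -0.491, 0.871, 0.004]
force: [0.3, -1.8, -2.0]
gripper_width: 0.0212
```

```bash
python3 m.py
```

```text
25.25 -1.0922 F [ 0.3 -1.8 -2. ] M [-0.562 -0.073 -0.134]
```

Call:
jog_arm(targets=[{"translation": [0, 0, 0], "turn": -0.006, "claw": -1}, {"translation": [0, 0, 0], "turn": -0.006, "claw": -1}])

```text
time_s: 25.45
tool_pos: [0.5233, -0.0309, 0.1028]
eef_rot: [0.003, -0.497, 0.868, 0.004]
force: [0.3, -3.1, -1.6]
gripper_width: 0.0212
```

```bash
python3 m.py
```

```text
25.45 -1.1042 F [ 0.3 -3.1 -1.6] M [-0.615 -0.12  -0.148]
```

Call:
jog_arm(targets=[{"translation": [0, 0, 0], "turn": -0.006, "claw": -1}, {"translation": [0, 0, 0], "turn": -0.006, "claw": -1}])

```text
time_s: 25.65
tool_pos: [0.5233, -0.0309, 0.1028]
eef_rot: [0.003, -0.502, 0.865, 0.004]
force: [1.6, -2.0, -2.3]
gripper_width: 0.0212
```

```bash
python3 m.py
```

```text
25.65 -1.1162 F [ 1.6 -2.  -2.3] M [-0.625 -0.208 -0.139]
```

Call:
jog_arm(targets=[{"translation": [0, 0, 0], "turn": -0.006, "claw": -1}, {"translation": [0, 0, 0], "turn": -0.006, "claw": -1}])

```text
time_s: 25.85
tool_pos: [0.5234, -0.031, 0.1028]
eef_rot: [0.003, -0.507, 0.862, 0.004]
force: [0.5, -2.9, -3.0]
gripper_width: 0.0211
```

```bash
python3 m.py
```

```text
25.85 -1.1282 F [ 0.5 -2.9 -3. ] M [-0.654 -0.233 -0.162]
```

Call:
jog_arm(targets=[{"translation": [0, 0, 0], "turn": -0.006, "claw": -1}, {"translation": [0, 0, 0], "turn": -0.006, "claw": -1}])

```text
time_s: 26.05
tool_pos: [0.5234, -0.031, 0.1028]
eef_rot: [0.003, -0.512, 0.859, 0.004]
force: [1.1, -3.5, -3.5]
gripper_width: 0.0213
```

```bash
python3 m.py
```

```text
26.05 -1.1402 F [ 1.1 -3.5 -3.5] M [-0.659 -0.302 -0.135]
```

Call:
jog_arm(targets=[{"translation": [0.0002, -0.0003, 0], "turn": -0.006, "claw": -1}, {"translation": [0, 0, 0], "turn": -0.006, "claw": -1}])

```text
time_s: 26.25
tool_pos: [0.5233, -0.0311, 0.1028]
eef_rot: [0.003, -0.517, 0.856, 0.004]
force: [1.0, -0.1, -2.0]
gripper_width: 0.0211
```

```bash
python3 m.py
```

```text
26.25 -1.1527 F [ 1.  -0.1 -2. ] M [-0.085 -0.01  -0.396]
```

Call:
jog_arm(targets=[{"translation": [0, 0, 0], "turn": 0, "claw": -1}])

```text
time_s: 26.35
tool_pos: [0.5234, -0.0311, 0.1028]
eef_rot: [0.003, -0.517, 0.856, 0.004]
force: [-0.1, 0.9, -0.8]
gripper_width: 0.021
```

```bash
python3 m.py
```

```text
26.35 -1.1525 F [-0.1  0.9 -0.8] M [ 0.024  0.031 -0.304]
```

Call:
jog_arm(targets=[{"translation": [0, 0, 0], "turn": -0.002, "claw": -1}])

```text
time_s: 26.45
tool_pos: [0.5234, -0.0311, 0.1028]
eef_rot: [0.003, -0.518, 0.855, 0.004]
force: [-0.4, 0.9, -1.3]
gripper_width: 0.0209
```

```bash
python3 m.py;  python3 - <<'E'
from h import *
d,s=snap('scene','s15.png'); c=d['color'][170:265,250:345,::-1]
cv2.imwrite('pics/z15.png',cv2.resize(c,None,fx=8,fy=8,interpolation=cv2.INTER_CUBIC)[:600])
E
python3 rise.py s15; python3 m.py
```

```text
26.45 -1.1542 F [-0.4  0.9 -1.3] M [ 0.091  0.06  -0.383]
s15 (0.5, -8.0, 0.8801361322402954) rise mm 26.666666666666668
26.5 -1.1544 F [-1.   0.6 -1.6] M [ 0.113  0.022 -0.385]
```

View pics/z15.png

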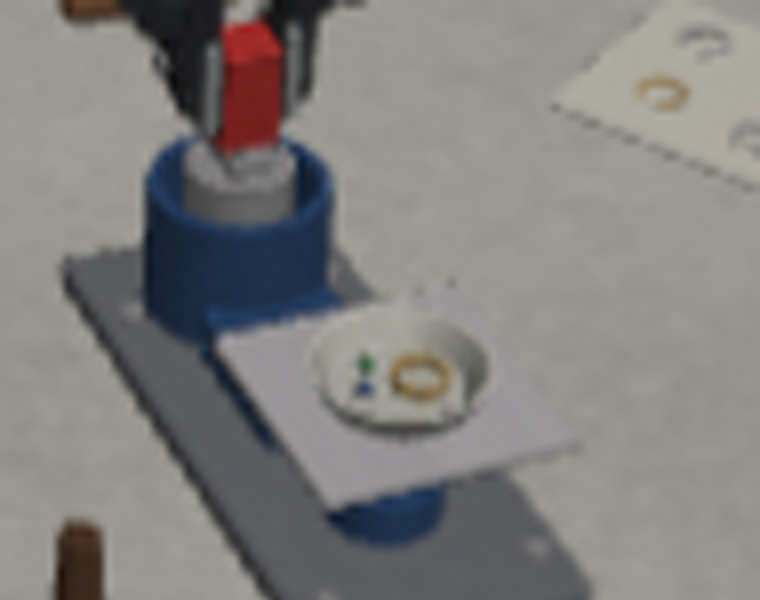

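Call:
jog_arm(targets=[{"translation": [0, 0, 0], "turn": -0.002, "claw": -1}, {"translation": [0, 0, 0], "turn": 0, "claw": -1}])

```text
time_s: 26.7
tool_pos: [0.5234, -0.0311, 0.1028]
eef_rot: [0.003, -0.519, 0.855, 0.004]
force: [-0.3, 2.0, 0.2]
gripper_width: 0.0211
```

```bash
python3 m.py
```

```text
26.7 -1.1563 F [-0.3  2.   0.2] M [ 0.314  0.131 -0.384]
```

Call:
jog_arm(targets=[{"translation": [0, 0, 0], "turn": -0.003, "claw": -1}])

```text
time_s: 26.8
tool_pos: [0.5234, -0.0311, 0.1028]
eef_rot: [0.003, -0.52, 0.854, 0.004]
force: [-0.8, 1.4, 0.4]
gripper_width: 0.0209
```

```bash
python3 m.py; python3 -c "
from h import *
snap('wrist','w15.png')"; python3 m.py
```

```text
26.8 -1.1593 F [-0.8  1.4  0.4] M [ 0.356  0.123 -0.46 ]
26.85 -1.1596 F [-1.   1.7 -2.1] M [ 0.41   0.201 -0.463]
```

View pics/w15.png

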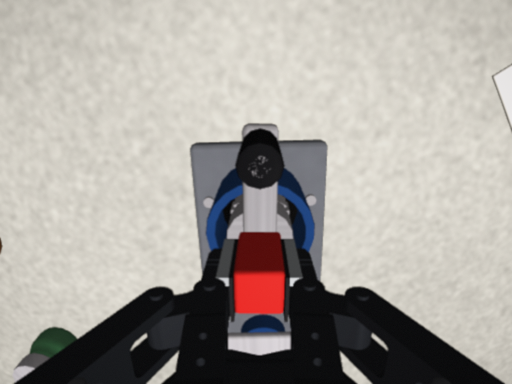

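Call:
jog_arm(targets=[{"translation": [0, 0, 0], "turn": 0.004, "claw": -1}, {"translation": [0, 0, 0], "turn": 0.004, "claw": -1}, {"translation": [0, 0, 0], "turn": 0, "claw": -1}])

```text
time_s: 27.15
tool_pos: [0.5234, -0.0312, 0.1028]
eef_rot: [0.003, -0.517, 0.856, 0.004]
force: [-0.7, 1.8, -1.1]
gripper_width: 0.0209
```

```bash
python3 m.py
```

```text
27.15 -1.1511 F [-0.7  1.8 -1.1] M [ 0.383  0.336 -0.154]
```

Call:
jog_arm(targets=[{"translation": [0, 0, 0], "turn": 0.003, "claw": -1}, {"translation": [0, 0, 0], "turn": 0, "claw": -0.5}, {"translation": [0, 0, 0], "turn": 0, "claw": -0.4}, {"translation": [0, 0, 0], "turn": 0, "claw": -0.3}, {"translation": [0, 0, 0], "turn": 0, "claw": -0.2}, {"translation": [0, 0, 0], "turn": 0, "claw": 0}, {"translation": [0, 0, 0], "turn": 0, "claw": 0.2}, {"translation": [0, 0, 0], "turn": 0, "claw": 0.3}, {"translation": [0, 0, 0], "turn": 0, "claw": 0.3}])

```text
time_s: 28.05
tool_pos: [0.5235, -0.0313, 0.1028]
eef_rot: [0.003, -0.515, 0.857, 0.004]
force: [-0.9, 0.1, 0.5]
gripper_width: 0.0556
```

```bash
python3 m.py; python3 -c "
from h import *
d,s=snap('wrist','w16.png'); print(s['gripper_width'],s['tool_pos'])"
```

```text
28.05 -1.1483 F [-0.9  0.1  0.5] M [-0.007  0.027  0.007]
0.05558390861207952 [ 0.52346783 -0.0312577   0.10279954]
```

View pics/w16.png

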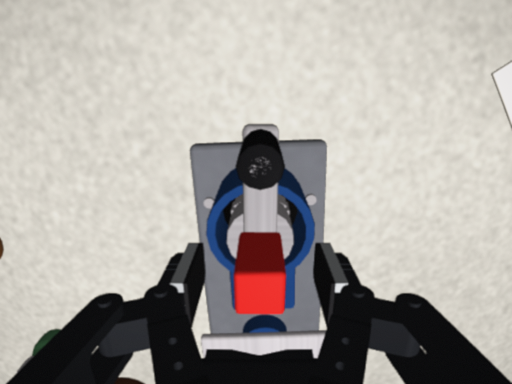

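Call:
jog_arm(targets=[{"translation": [0, 0, -0.005], "turn": 0, "claw": 0.3}, {"translation": [0, 0, -0.015], "turn": 0, "claw": 0.3}, {"translation": [0, 0, -0.025], "turn": 0, "claw": 0.3}, {"translation": [0, 0, -0.025], "turn": 0, "claw": 0.3}, {"translation": [0, 0, -0.025], "turn": 0, "claw": 0.3}, {"translation": [0, 0, -0.025], "turn": 0, "claw": 0.3}, {"translation": [0, 0, -0.02], "turn": 0, "claw": 0.3}, {"translation": [0, 0, 0], "turn": 0, "claw": 0.3}, {"translation": [0, 0, 0], "turn": 0, "claw": 0.3}])

```text
time_s: 29.0
tool_pos: [0.5235, -0.0327, 0.243]
eef_rot: [0.003, -0.515, 0.857, 0.004]
force: [-1.6, 0.1, -0.8]
gripper_width: 0.0559
```

```bash
python3 m.py; python3 - <<'E'
from h import *
snap('wrist','w17.png')
d,s=snap('scene','s17.png'); c=d['color'][150:250,230:345,::-1]
cv2.imwrite('pics/z17.png',cv2.resize(c,None,fx=6,fy=6,interpolation=cv2.INTER_CUBIC)[:600])
snap('top','t17.png')
E
python3 rise.py s15 s17
```

```text
29.0 -1.151 F [-1.6  0.1 -0.8] M [ 0.02  -0.003 -0.005]
s15 (0.5, -8.0, 0.8801361322402954) rise mm 26.666666666666668
s17 (0.5, -8.0, 0.8805503845214844) rise mm 26.666666666666668
```

View pics/z17.png

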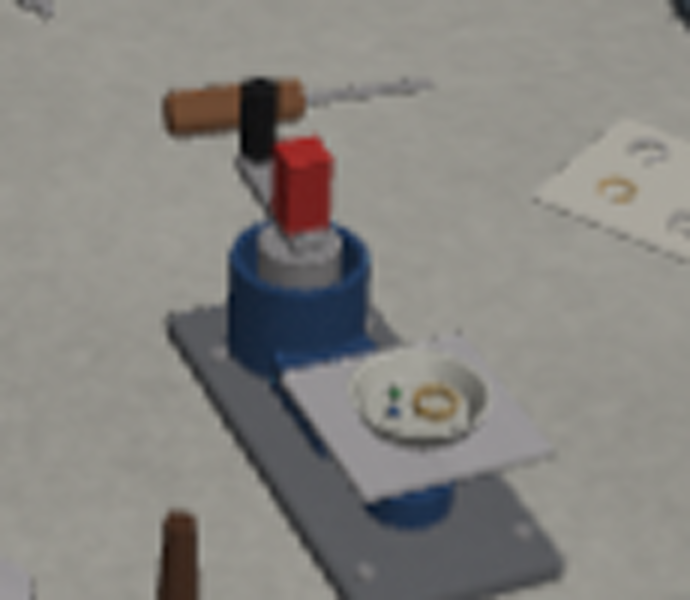

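View pics/w17.png

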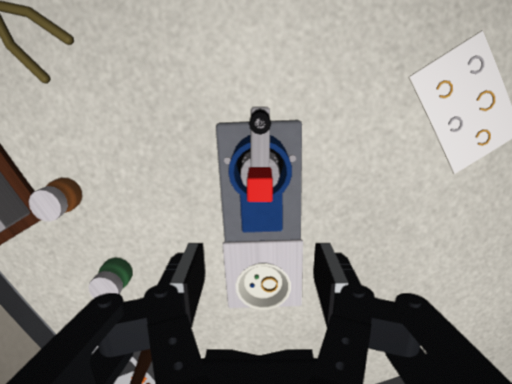

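View pics/t17.png

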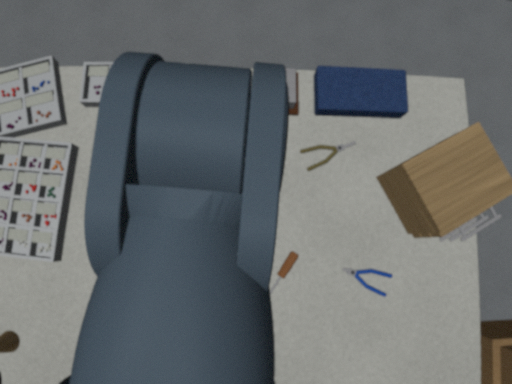

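```bash
python3 - <<'E'
from h import *
d,s=load('w17'); im=d['color']
cv2.imwrite('pics/w17s.png',cv2.resize(im[225:320,200:330,::-1],None,fx=5,fy=5,interpolation=cv2.INTER_CUBIC))
d0,s0=load('s17')
T=np.array([.5237,-.0283]);ph=np.radians(63.6); y=np.array([np.cos(ph),np.sin(ph)])
print([(z,((proj(d0,s0,(*(T+y*.125),z))-[230,150]+.5)*6-.5).round(1)) for z in (.055,.06,.066)])
print('knob/red heights scene', [((proj(d0,s0,(*T,z))-[230,150]+.5)*6-.5).round(1) for z in (.084,.124)])
E
```

```text
[(0.055, array([413.1, 435.9])), (0.06, array([413.8, 426.9])), (0.066, array([414.8, 416. ]))]
knob/red heights scene [array([302.9, 228.1]), array([306.7, 155.2])]
```

View pics/w17s.png

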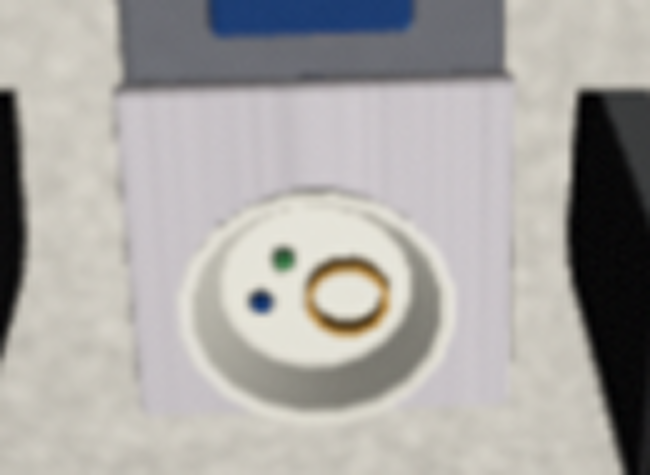

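```bash
python3 -c "
from h import *
s=telemetry.sense(); print(s['time_s'],s['joint_velocities'].round(4)); print(arm.job_done())"
```

```text
29.15 [ 0.0001  0.0029  0.0022  0.003   0.0011 -0.0005]
the job is handed in; nothing more can be done
None
```

The stage is up against its stop and the crank is left seated upright in the tower, released. I handed the job in at 29.2 s with the gripper clear above it.

- **Seating:** the hex was faintly visible in the wrist camera, so I lined the crank up with it before lowering. I met one light contact at the hex edge, about 3 N, and eased sideways off it. The socket then dropped the full depth to home, with its lower face about 34 mm above the bench. The contact force at the bottom was about 8 N.
- **Winding:** I turned anticlockwise about 3.4 rad, including roughly 0.1 rad of play. Torque while turning stayed near 0.1–0.2 N m.
- **Stop:** torque then rose with almost no further turning, to 0.46 N m at most. That is about 8 N at the knob, under the 12 N strain limit. I backed off to relieve it before letting go.

**Last checks:**
- The stage rose about 27 mm and did not move on release. I measured it at about 65 mm against the nominal 66 mm, within my error of about 1.5 mm. The dish and ring are still in place.
- The tools and jars I could see looked undisturbed. In the last overhead picture the arm hid the riser, the mandrel and the jars, so those were checked only partly, from the other two cameras.

**Disagreements:**
- My camera estimates of the stage's starting height spread from 28 to 43 mm, so I stopped on torque and used height only as a guide.
- The tool picked up a constant tilt of about 0.6° on the way to the tower. I also had to nudge it sideways a few times while winding, with side forces up to about 5 N.

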